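Level the boot-shine stand

TASK

The boot-shine stand rocks because one foot is short, and somebody has only pushed a cedar shim strip under it. Take the strip right out and leave it lying flat on the counter, well clear of the stand, then turn the levelling screw's T-bar clockwise to screw the short foot down until it just touches the counter: all four feet bear and the stand is not jacked up. Leave the stand where it is and do not disturb the other things.

Things in the scene. Friction and masses are not known exactly. Their poses are not given: they have to be found in the camera images.
- stand: boot-shine stand, 6 kg, loose on the counter: two 25 mm square tubes 350 mm long along its y at x = -90 and +90 mm, tops 51 mm up, and a cross tube at y = +90. Fixed rubber feet 34 mm across at (-90,-160), (-90,+160), (+90,+160) mm; the levelling screw is at (+90,-160). Origin: centre of the base at counter level, z up. It stands on its three fixed feet; over 12 N pressed down on the screw tips it
- foot_screw: levelling screw: pad 36 mm across, 8 mm thick, on a 13 mm threaded rod with a T-bar on top. Origin: centre of the pad's underside; its z is the gap under the foot (9 to 14 mm at first). Pad, rod and bar turn as one, sinking 6 mm per full turn clockwise seen from above. Turns easily (0.05 N m) and stays put; stiffens to 0.12-0.25 N m once the pad bears on the counter; turning on lifts the stand
- tbar_mid (a point): middle of the levelling screw's T-bar, on the screw's axis, 92 mm above the pad's underside: a round steel bar 10 mm thick, 120 mm long along this point's x axis, with a 15 mm ball at each end, through a hub 24 mm across whose top is 13 mm above this point. It sinks as the screw goes down
- boss_top (a point): centre of the top of the threaded boss (30 mm across) on the tube's end, 58 mm above the counter; the rod passes through it and the T-bar turns above it, 34 mm clear (bar's centre line) when the pad is on the counter
- rest_mid (a point): top centre of the stand's dark sole-shaped boot rest, 0.20 m above the counter, 210 mm long along the stand's x, 82 mm wide; a round post 32 mm thick carries it, at x = -50, y = +90 mm in the stand's frame
- shim_mid (a point): centre (half-way up) of the cedar shim strip, 160 mm long along its own y axis, 30 mm wide along x, 7 mm thick, 30 g, loose, lying flat on the counter. One end lies under the pad without touching it; the rest sticks out from the stand, to the side of the stand's -y, its centre about 60 mm from the screw's axis
- shim_end_a (a point): end of the shim strip on its +y side, on its centre line, half-way up
- shim_end_b (a point): the strip's other end (-y side), on its centre line, half-way up
- coin_bowl: tan ceramic bowl of coins, 136 mm across, 52 mm high; origin under its centre; leave it alone
- organizer: green plastic button organizer, 110 x 190 x 34 mm with small flip-top lids, one open (56 mm high there); origin under its centre; leave it alone
- shoe_tree_a: cedar shoe tree, 256 mm long along its x, 72 mm wide, 68 mm high; origin underneath, near its middle; leave it alone
- shoe_tree_b: the other cedar shoe tree, same size; leave it alone
- boot_jack: black plastic boot jack, sloped forked board 280 mm long along its x, 105 mm wide, 50 mm high; origin underneath, near its middle; leave it alone
Mind the look-alikes: they are no part of the job. Leave any blue, purple or red look-alike of the part that bears shim_mid alone.

How it is judged:
By the outcome, as a careful person would: the job done as asked, in the order asked, and still so for the second after the job is handed in, with the robot touching nothing.
It also fails if it takes over 72 s, if anything falls off the work surface, if the arm or the gripper's body presses on something with over 40 N, if the wrist force passes 120 N, or if a joint passes its speed limit or range.

ROBOT

A 6-joint arm with a two-finger parallel gripper is mounted at the origin on the work surface. World frame = base frame: x ahead of the robot, y to its left, z up, the work surface at z = 0. Lengths are in m, angles in rad, forces in N, time in s.
With the tool pointing down it reaches from about 0.4 to 0.825 m from the base axis. Payload 7 kg.
Tool frame: the origin (TCP) lies midway between the tips of the shut fingers; the grasp point (between the pads) lies 19 mm behind it (env.grip_point_offset is the distance from the TCP to the grasp point, in m); y points along the fingers, x is the direction in which the jaws open and shut, and the axes are right-handed (so a half turn about y gives the same grasp; the last joint's range is limited). The gripper opens to 88 mm and grips with 3 to 60 N. Pads are 19 mm wide; open, the fingers measure 130 mm over their backs; the gripper's body (78 mm by 193 mm) begins 47 mm behind the grasp point.
Start: joints at [-0.899, 0.359, 0.012, 0, -1.224, -0.288], TCP at [0.253, -0.626, 0.227] pointing down, gripper open.
Joint ranges: [-3.07, 3.07], [-1.43, 2.12], [-1.02, 1.25], [-3.03, 1.67], [-3.05, -0], [-3.03, 3.03]. Speed limits (rad/s): [2.39, 2.39, 3.01, 3.14, 3.14, 3.14].

INTERFACE

Orientations are given as a 3x3 rotation matrix whose columns are the frame's x, y, z axes.
In Python, from workcell import env gives the robot as it stands.
- The arm moves only by the shell command python3 -m handwheel 'ROWS' [FORCE]. ROWS is a JSON object of lists of equal length, an entry for each row: "slide": the shift along the tool's x, y, z in units of 30 mm (1.0 is 30 mm), a list of three; "rot": the turn, a rotation vector about the tool's x, y, z in units of 6 degrees (1.0 is 6 degrees), a list of three; "jaw": the opening in per cent of the stroke, from 0 (shut) to 100 (fully open). In form: {"slide": [[dx, dy, dz], ...], "rot": [[wx, wy, wz], ...], "jaw": [jaw, ...]}. A call has exactly 8 rows; each row is the pose to reach, as a shift and turn from the pose commanded when the call began, along the tool's axes at that moment; what a row does not reach only later rows make up. A row lasts 1/12 s, in which the tool goes at most 41.7 mm and 7.16 degrees, less where a joint would pass 70% of its speed; a pose out of reach is approached as far as the arm can. A call with a gripper value outside its range is refused whole. The fingers move at their own pace and stop on an object; FORCE is the grip in N (left out, the last holds). Time passes only in rows, so rows that repeat a pose let the fingers close, or fill a call up. It gives the time, the measured TCP pose, the force and the opening at its end, in the units of the state.
- env.state(): the state, without advancing time (a new reading comes with each control period).
- env.get_image(name): name is "side" or "top" or "wrist"; returns the picture (384x512x3 uint8, blue, green, red); there is no depth.
- env.camera_model(name): a dict with "vertical_fov" (degrees; the focal length in pixels is half the picture's height over the tangent of half this angle, whatever the lens; pixels are square), "cx", "cy" (the principal point, pixels), "D" ([k1, k2, p1, p2, k3] as OpenCV has them; the pictures are not rectified), "world_from_camera" (4x4, takes a point from camera to world coordinates); the wrist camera has in their place "tool_from_camera" (4x4, takes a point from camera to tool coordinates, whose origin is the TCP and whose axes are the tool frame's). Camera axes: x right, y up, looking along -z (the intrinsics and any distortion apply to the point x, -y, -z); pixel columns grow to the right and rows downward; lengths in m; the calibration is good to about 2 mm. A picture is of the moment at which its call begins: read the wrist's pose just before it. camera_model takes no time and is no camera call.
- env.job_done(): hands the job in, once; it reports no verdict.
The state is a dict: "clock": time; "joints": joint angles; "qd": joint speeds; "effort": joint torques, N m; "tool_pos": TCP position; "eef_rot": TCP orientation; "wrist_force": force on the tool from outside, world axes, zero at the start; "torque": the same for the moment, N m; "finger_gap": opening from 0.0 (shut) to 1.0 (fully open).
Only numpy, scipy, OpenCV 4.12 (cv2) and the standard library are available. Lean on these libraries where they do the work, as an engineer would, in place of code of your own. Each camera call takes 0.05 s, during which the arm holds its last target.

## Working session

There is one attempt and no reset: what is moved stays moved. The work goes in short steps, Python scripts to look and compute and a shell command to move; the robot and the scene stay as the last step left them, time stands still between calls to the robot, and variables do not carry over. Pictures are saved under pics/ and viewed, and the job is handed in when it is done.

```bash
mkdir -p pics; ls
cat > h.py <<'E'
import numpy as np, cv2, json
from workcell import env
def snap(n,f):
    s=env.state(); im=env.get_image(n); cv2.imwrite('pics/'+f+'.png',im); np.save('pics/'+f+'.npy',np.hstack([np.array(s['tool_pos']).reshape(3,1),np.array(s['eef_rot'])])); return im
def cam(n,f=None):
    m=env.camera_model(n)
    fl=192/np.tan(np.radians(m['vertical_fov'])/2)
    K=np.array([[fl,0,m['cx']],[0,fl,m['cy']],[0,0,1]]);D=np.array(m['D'],float)
    if n=='wrist':
        a=np.load('pics/'+f+'.npy');T=np.eye(4);T[:3,:3]=a[:,1:];T[:3,3]=a[:,0]
        T=T@np.array(m['tool_from_camera'])
    else: T=np.array(m['world_from_camera'])
    return K,D,T
def ray(n,px,f=None):
    K,D,T=cam(n,f)
    u=cv2.undistortPoints(np.array([[px]],float),K,D)[0,0]
    d=T[:3,:3]@np.array([u[0],-u[1],-1.]); return T[:3,3],d
def atz(n,px,z,f=None):
    o,d=ray(n,px,f); return o+d*(z-o[2])/d[2]
def tri(l):
    A=np.zeros((3,3));b=np.zeros(3)
    for o,d in l:
        d=d/np.linalg.norm(d);P=np.eye(3)-np.outer(d,d);A+=P;b+=P@o
    x=np.linalg.solve(A,b)
    return x,[np.linalg.norm((np.eye(3)-np.outer(d,d)/(d@d))@(x-o)) for o,d in l]
def proj(n,p,f=None):
    K,D,T=cam(n,f); q=np.linalg.inv(T)@np.append(p,1)
    return cv2.projectPoints(np.array([[q[0],-q[1],-q[2]]]),np.zeros(3),np.zeros(3),K,D)[0][0,0]
def crop(f,x0,y0,w,h,k,o):
    im=cv2.imread('pics/'+f+'.png')[y0:y0+h,x0:x0+w]
    cv2.imwrite('pics/'+o+'.png',cv2.resize(im,None,fx=k,fy=k,interpolation=cv2.INTER_CUBIC))
E
python3 - <<'E'
from h import *
for n in ['top','side','wrist']: snap(n,n+'0')
s=env.state()
print({k:np.round(v,3).tolist() for k,v in s.items()}, env.grip_point_offset)
for n in ['top','side','wrist']: print(env.camera_model(n))
E
```

```text
pics
{'clock': 0.15, 'joints': [-0.899, 0.359, 0.011, -0.0, -1.224, -0.288], 'qd': [0.001, -0.001, 0.002, 0.002, -0.0, 0.0], 'effort': [-0.002, -58.327, 29.329, 7.001, 0.009, -0.0], 'tool_pos': [0.253, -0.626, 0.226], 'eef_rot': [[-0.374, -0.001, -0.927], [0.927, 0.001, -0.374], [0.001, -1.0, 0.0]], 'wrist_force': [-0.643, -0.324, -0.904], 'torque': [0.031, -0.035, -0.02], 'finger_gap': 0.998} 0.0188
{'vertical_fov': 43.844447255319594, 'cx': 256.03094090378227, 'cy': 192.91293530945427, 'D': array([0.03755234, 0.        , 0.        , 0.        , 0.        ]), 'world_from_camera': array([[-4.99657265e-03,  9.89765945e-01, -1.42612792e-01,
         3.33997491e-01],
       [-9.99987248e-01, -4.84082037e-03,  1.43906990e-03,
        -1.50401144e-03],
       [ 7.33979475e-04,  1.42618164e-01,  9.89777511e-01,
         1.60416282e+00],
       [ 0.00000000e+00,  0.00000000e+00,  0.00000000e+00,
         1.00000000e+00]])}
{'vertical_fov': 52.44523126949242, 'cx': 255.25382197925867, 'cy': 196.67822220014858, 'D': array([-0.11744747,  0.        ,  0.        ,  0.        ,  0.        ]), 'world_from_camera': array([[-0.82922113,  0.41612276, -0.37314095, -0.0209885 ],
       [-0.55863821, -0.63827435,  0.52965007,  0.78800819],
       [-0.01776685,  0.64764782,  0.76173265,  1.25565147],
       [ 0.        ,  0.        ,  0.        ,  1.        ]])}
{'vertical_fov': 68.94106472394687, 'cx': 255.07581318703092, 'cy': 189.8662121541063, 'D': array([-0.01557522,  0.        ,  0.        ,  0.        ,  0.        ]), 'tool_from_camera': array([[ 9.99999860e-01,  5.24398016e-04, -7.29438774e-05,
        -5.48383576e-04],
       [-2.22886508e-04,  2.91994817e-01, -9.56419875e-01,
        -1.58265679e-01],
       [-4.80245451e-04,  9.56419757e-01,  2.91994893e-01,
         7.95648945e-02],
       [ 0.00000000e+00,  0.00000000e+00,  0.00000000e+00,
         1.00000000e+00]])}
```

View images.

View pics/top0.png

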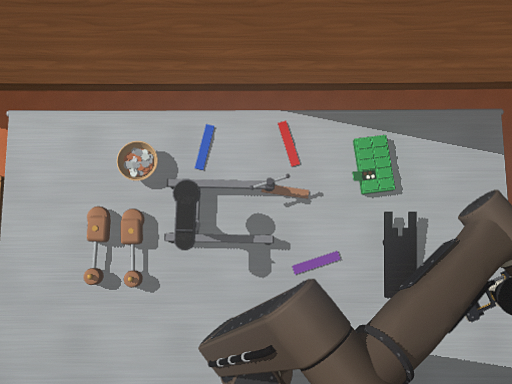

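View pics/side0.png

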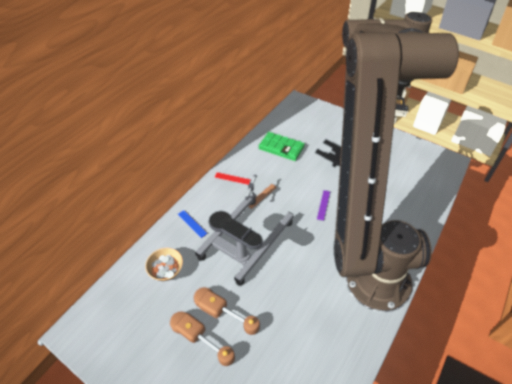

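View pics/wrist0.png

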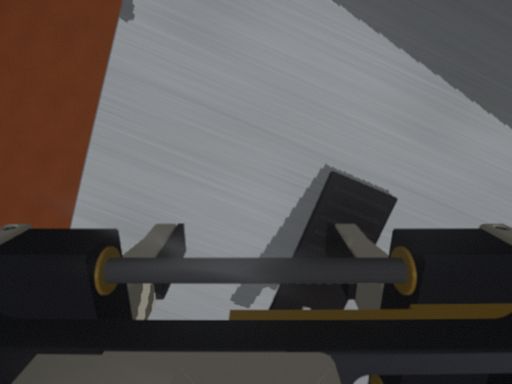

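Run:
```python
from h import *
crop('top0',150,110,190,150,4.2,'c1')
crop('side0',185,160,130,130,4.5,'c2')
```

```text
(no output)
```

View pics/c1.png

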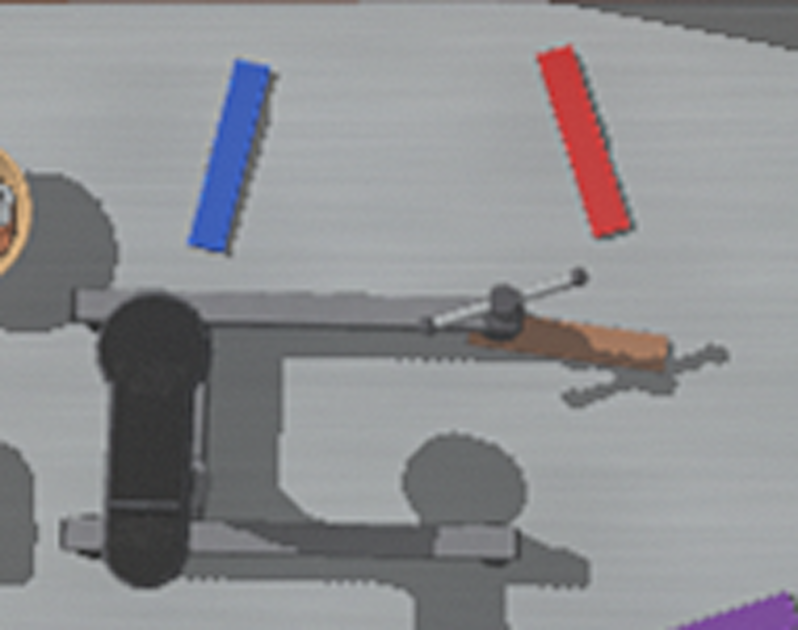

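View pics/c2.png

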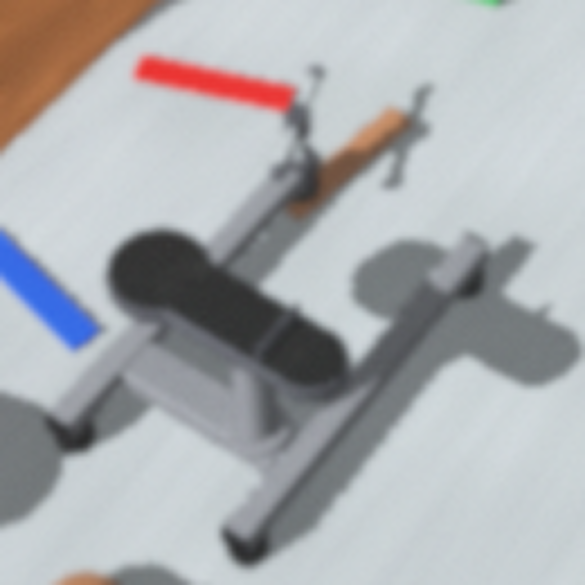

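Run:
```python
from h import *
c=lambda x,y:(150+x/4.2,110+y/4.2)
f=lambda n,p,z:print(n,np.round(atz('top',p,z),4))
f('ball1',c(430,325),.104);f('ball2',c(580,277),.104);f('hub',c(505,295),.115)
f('outUR',c(670,337),.007);f('outLR',c(665,370),.0);f('edgeU',c(530,316),.007);f('inLL',c(470,340),.007)
f('tube+ left end',c(78,303),.051);f('tube- left', c(62,535),.051);f('tube- right',c(517,540),.051)
for n,p in dict(red1=c(610,235),red2=c(555,50),pur1=(293,270),pur2=(340,256),bl=c(210,248),org=(393,190),orgl=(355,140),jack=(385,212)).items(): f(n,p,.007)
# side
s=lambda x,y:(185+x/4.5,160+y/4.5)
from h import tri
for a,b,n in [((430,325),(290,175),'b1?'),((580,277),(317,72),'b2'),((505,295),(298,115),'hub')]:
    x,e=tri([ray('top',c(*a)),ray('side',s(*b))]);print(n,x.round(4),np.round(e,4))
x,e=tri([ray('top',c(668,340)),ray('side',s(405,112))]);print(x,e)
```

```text
ball1 [0.568  0.0078 0.104 ]
ball2 [ 0.6044 -0.1063  0.104 ]
hub [ 0.5889 -0.0488  0.115 ]
outUR [ 0.5724 -0.1849  0.007 ]
outLR [ 0.5465 -0.1811  0.    ]
edgeU [ 0.5901 -0.0723  0.007 ]
inLL [ 0.5707 -0.0237  0.007 ]
tube+ left end [0.5951 0.2843 0.051 ]
tube- left [0.4137 0.2926 0.051 ]
tube- right [ 0.4079 -0.0584  0.051 ]
red1 [ 0.6563 -0.1379  0.007 ]
red2 [ 0.8114 -0.0952  0.007 ]
pur1 [ 0.3064 -0.1246  0.007 ]
pur2 [ 0.3516 -0.281   0.007 ]
bl [0.6471 0.1865 0.007 ]
org [ 0.5718 -0.4662  0.007 ]
orgl [ 0.7459 -0.3443  0.007 ]
jack [ 0.4973 -0.4361  0.007 ]
b1? [0.5644 0.0056 0.0965] [0.0052 0.0052]
b2 [ 0.605  -0.1064  0.1019] [0.0003 0.0003]
hub [ 0.589  -0.0498  0.1066] [0.0014 0.0014]
[ 0.56594423 -0.18659087 -0.00149098] [np.float64(0.0057636441375033065), np.float64(0.005763644137503253)]
```

```bash
python3 -m handwheel '{"slide":[[0.8,0.1,-1],[1.6,0.2,-2],[2.4,0.3,-3],[3.2,0.4,-4],[4,0.5,-5],[4.8,0.6,-6],[5.6,0.7,-7],[6.2,0.8,-8]],"rot":[[0,-1,0],[0,-2,0],[0,-3,0],[0,-4,0],[0,-5,0],[0,-6,0],[0,-7,0],[0,-8,0]],"jaw":[70,70,70,70,70,70,70,70]}' 20
cat > d.py <<'E'
import sys
from h import *
# usage: d.py x y z [angle_deg of tool x in world]
s=env.state();R=np.array(s['eef_rot']);p=np.array(s['tool_pos'])
t=np.array([float(a) for a in sys.argv[1:4]])
print('pos',p.round(4),'tool x ang',np.degrees(np.arctan2(R[1,0],R[0,0])).round(2),'t',round(s['clock'],2),'tilt',R[2].round(4))
print('slide',(R.T@(t-p)/.03).round(3),'of dist mm',np.linalg.norm(t-p)*1e3)
if len(sys.argv)>4:
    a=np.radians(float(sys.argv[4]));Rt=np.array([[np.cos(a),0,np.sin(a)*1],[np.sin(a),0,-np.cos(a)],[0,-1,0]]);Rt[:,2]=np.cross(Rt[:,0],Rt[:,1])
    print('rot',(np.degrees(cv2.Rodrigues(R.T@Rt)[0].ravel())/6).round(3))
E
python3 d.py 0.56 -0.17 0.2 173
```

```text
clock: 0.82
tool_pos: [0.4057, -0.3613, 0.2025]
eef_rot: [[-0.941, 0.0, -0.337], [0.337, 0.0, -0.941], [0.0, -1.0, -0.0]]
wrist_force: [1.3, -0.7, -0.8]
finger_gap: 0.701
pos [ 0.4057 -0.3613  0.2025] tool x ang 160.29 t 0.82 tilt [ 0.e+00 -1.e+00 -3.e-04]
slide [-2.691  0.087 -7.737] of dist mm 245.7612389045467
rot [ 0.003 -2.119 -0.   ]
```

```bash
python3 -m handwheel '{"slide":[[-0.4,0,-1.2],[-0.8,0,-2.4],[-1.2,0,-3.6],[-1.6,0,-4.8],[-2,0,-6],[-2.4,0,-7],[-2.7,0.1,-7.7],[-2.7,0.1,-7.7]],"rot":[[0,-0.5,0],[0,-1,0],[0,-1.5,0],[0,-2.1,0],[0,-2.1,0],[0,-2.1,0],[0,-2.1,0],[0,-2.1,0]],"jaw":[70,70,70,70,70,70,70,70]}'
python3 -c "
from h import *
snap('wrist','w1')"
```

```text
clock: 1.48
tool_pos: [0.5632, -0.1711, 0.1986]
eef_rot: [[-0.992, -0.0, -0.126], [0.126, 0.0, -0.992], [0.0, -1.0, -0.0]]
wrist_force: [-0.7, 0.1, -0.6]
finger_gap: 0.696
```

View pics/w1.png

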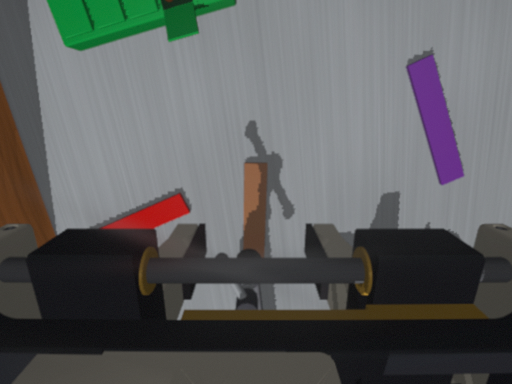

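Run:
```python
from h import *
crop('w1',200,110,130,150,5,'c3')
for p in [(244,162),(267,163),(245,235),(266,235),(249,255)]: print(p,atz('wrist',p,.007,'w1').round(4))
```

```text
(244, 162) [ 0.5758 -0.1828  0.007 ]
(267, 163) [ 0.547  -0.1778  0.007 ]
(245, 235) [ 0.5885 -0.0816  0.007 ]
(266, 235) [ 0.5598 -0.078   0.007 ]
(249, 255) [ 0.5871 -0.0502  0.007 ]
```

View pics/c3.png

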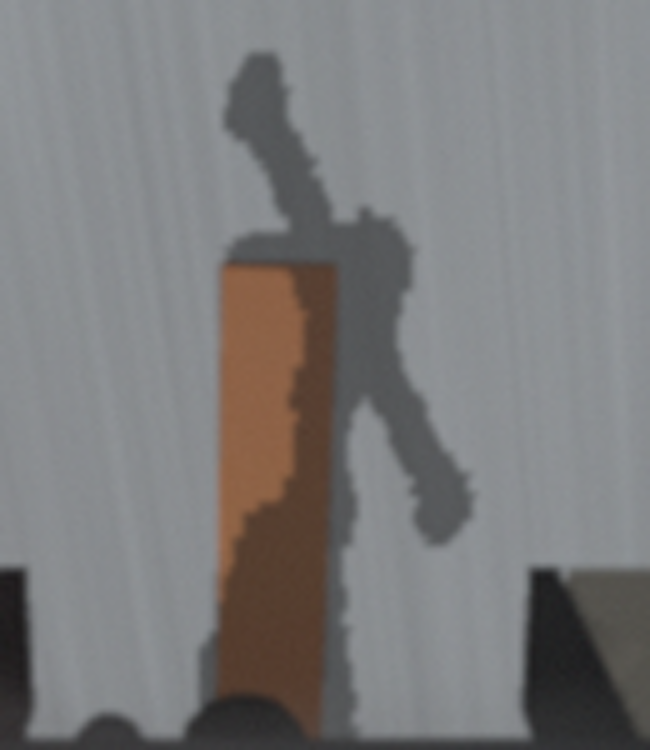

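```bash
python3 d.py 0.563 -0.168 0.003 172.8
python3 -m handwheel '{"slide":[[0,1.2,0],[0,2.4,-0.1],[0,3.6,-0.1],[0,4.6,-0.1],[0,5.3,-0.1],[0,5.9,-0.1],[0,6.2,-0.1],[0,6.2,-0.1]],"rot":[[0,0,0],[0,0,0],[0,0,0],[0,0,0],[0,0,0],[0,0,0],[0,0,0],[0,0,0]],"jaw":[70,70,70,70,70,70,70,70]}'
python3 d.py 0.563 -0.168 0.003 172.8;python3 -c "
from h import *
snap('wrist','w2')"
```

```text
pos [ 0.5617 -0.1724  0.1987] tool x ang 172.74 t 1.53 tilt [ 0.0012 -1.     -0.    ]
slide [-0.032  6.522 -0.15 ] of dist mm 195.72147102799366
rot [ 0.    -0.009  0.012]
clock: 2.2
tool_pos: [0.5592, -0.1718, 0.0116]
eef_rot: [[-0.992, -0.004, -0.13], [0.13, 0.0, -0.992], [0.004, -1.0, 0.0]]
wrist_force: [0.2, -0.0, 0.4]
finger_gap: 0.703
pos [ 0.5592 -0.1718  0.0116] tool x ang 172.53 t 2.2 tilt [ 4.e-03 -1.e+00  4.e-04]
slide [-0.109  0.285 -0.141] of dist mm 10.078372463529416
rot [-0.004 -0.045  0.038]
```

View pics/w2.png

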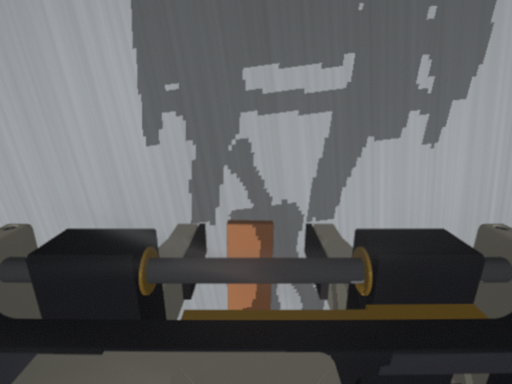

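```bash
python3 - <<'E'
from h import *
for p in [(228,220.5),(273,220.5)]: print(p,atz('wrist',p,.007,'w2').round(4))
E
python3 -m handwheel '{"slide":[[-0.06,0.1,-0.1],[-0.06,0.2,-0.1],[-0.06,0.27,-0.1],[-0.06,0.27,-0.1],[-0.06,0.27,-0.1],[-0.06,0.27,-0.1],[-0.06,0.27,-0.1],[-0.06,0.27,-0.1]],"rot":[[0,0,0],[0,0,0],[0,0,0],[0,0,0],[0,0,0],[0,0,0],[0,0,0],[0,0,0]],"jaw":[70,70,70,60,50,40,30,20]}' 15
python3 -m handwheel '{"slide":[[0,0,0],[0,0,0],[0,0,0],[0,0,0],[0,0,0],[0,0,0],[0,0,0],[0,0,0]],"rot":[[0,0,0],[0,0,0],[0,0,0],[0,0,0],[0,0,0],[0,0,0],[0,0,0],[0,0,0]],"jaw":[20,20,20,20,20,20,20,20]}' 15
```

```text
(228, 220.5) [ 0.5747 -0.1838  0.007 ]
(273, 220.5) [ 0.5466 -0.18    0.007 ]
clock: 2.92
tool_pos: [0.5634, -0.1685, 0.0056]
eef_rot: [[-0.992, 0.0, -0.129], [0.129, 0.0, -0.992], [-0.0, -1.0, -0.0]]
wrist_force: [0.0, -0.1, 1.0]
finger_gap: 0.386
clock: 3.58
tool_pos: [0.5634, -0.1685, 0.0056]
eef_rot: [[-0.992, 0.0, -0.129], [0.129, -0.0, -0.992], [-0.0, -1.0, 0.0]]
wrist_force: [-0.1, 0.7, 3.5]
finger_gap: 0.328
```

```bash
python3 -m handwheel '{"slide":[[0,0,0],[0,0.08,0],[0,0.08,0],[0,0.08,0],[0,0.08,0],[0,0.08,0],[0,0.08,0],[0,0.08,0]],"rot":[[0,0,0],[0,0,0],[0,0,0],[0,0,0],[0,0,0],[0,0,0],[0,0,0],[0,0,0]],"jaw":[60,60,60,20,20,20,20,20]}' 15
python3 -c "
from h import *
s=env.state();print(s['wrist_force'],s['finger_gap'],s['tool_pos'])"
```

```text
clock: 4.25
tool_pos: [0.5633, -0.1685, 0.0031]
eef_rot: [[-0.992, -0.0, -0.129], [0.129, 0.0, -0.992], [0.0, -1.0, -0.0]]
wrist_force: [0.7, -0.6, -0.2]
finger_gap: 0.339
[ 0.66256663 -0.59592263 -0.17006692] 0.339015820165744 [ 0.56330811 -0.16850481  0.00305759]
```

Gap 0.339 × 88 = 29.8 mm, so the strip is held. Now I'll drag it out along its own axis, flat.

```bash
python3 -m handwheel '{"slide":[[0,0,0.2],[0,0,0.5],[0,0,0.9],[0,0,1.3],[0,0,1.7],[0,0,2.1],[0,0,2.5],[0,0,2.5]],"rot":[[0,0,0],[0,0,0],[0,0,0],[0,0,0],[0,0,0],[0,0,0],[0,0,0],[0,0,0]],"jaw":[20,20,20,20,20,20,20,20]}' 20
python3 -c "
from h import *
snap('top','t3');crop('t3',230,120,140,110,5,'c4')"
```

```text
clock: 4.92
tool_pos: [0.5531, -0.2455, 0.003]
eef_rot: [[-0.991, -0.0, -0.131], [0.131, -0.0, -0.991], [0.0, -1.0, 0.0]]
wrist_force: [-0.4, -0.4, 0.9]
finger_gap: 0.338
```

View pics/c4.png

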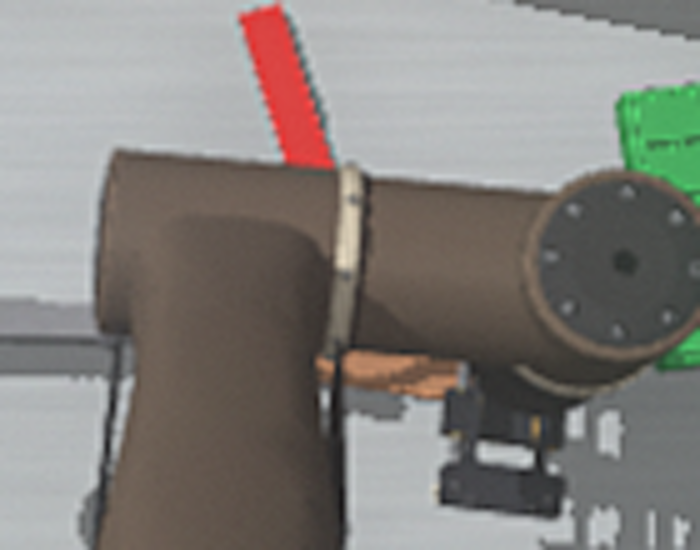

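```bash
python3 -m handwheel '{"slide":[[0.3,0,0.3],[0.7,0,0.6],[1.1,0,0.9],[1.6,0,1.2],[2.1,0,1.5],[2.6,0,1.7],[3,0,1.7],[3,0,1.7]],"rot":[[0,0,0],[0,0,0],[0,0,0],[0,0,0],[0,0,0],[0,0,0],[0,0,0],[0,0,0]],"jaw":[20,20,20,20,20,20,20,20]}' 20
python3 -m handwheel '{"slide":[[0,0,0],[0,0,0],[0,0,0],[0,0,0],[0,0,0],[0,-0.5,0],[0,-1.3,0],[0,-2.3,0]],"rot":[[0,0,0],[0,0,0],[0,0,0],[0,0,0],[0,0,0],[0,0,0],[0,0,0],[0,0,0]],"jaw":[70,70,70,70,70,70,70,70]}' 20
python3 d.py 0.585 -0.052 0.24 162
python3 -c "
from h import *
snap('wrist','w4')"
```

```text
clock: 5.63
tool_pos: [0.4542, -0.2818, 0.0031]
eef_rot: [[-0.991, -0.001, -0.131], [0.131, 0.001, -0.991], [0.002, -1.0, -0.001]]
wrist_force: [-1.1, 0.3, -0.9]
finger_gap: 0.335
clock: 6.3
tool_pos: [0.4566, -0.2813, 0.0711]
eef_rot: [[-0.992, -0.004, -0.129], [0.129, 0.001, -0.992], [0.004, -1.0, -0.001]]
wrist_force: [1.2, -0.8, -0.2]
finger_gap: 0.692
pos [ 0.4566 -0.2813  0.0711] tool x ang 172.59 t 6.3 tilt [ 4.3e-03 -1.0e+00 -5.0e-04]
slide [-3.234 -5.64  -8.134] of dist mm 312.40104736107446
rot [1.000e-03 1.765e+00 4.100e-02]
```

View pics/w4.png

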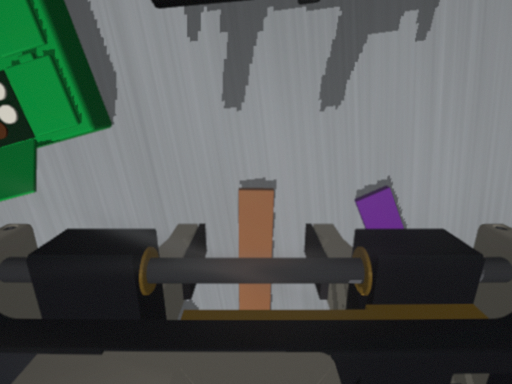

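```bash
python3 -c "
from h import *
print(env.state()['joints'])"
python3 -m handwheel '{"slide":[[0,-1.2,0],[0,-2.4,-0.2],[-0.4,-3.4,-0.9],[-0.9,-4.4,-1.8],[-1.4,-5.2,-2.9],[-1.9,-5.6,-4.1],[-2.4,-5.6,-5.3],[-2.7,-5.6,-6.4]],"rot":[[0,0,0],[0,0,0],[0,0,0],[0,0,0],[0,0,0],[0,0,0],[0,0,0],[0,0,0]],"jaw":[70,70,70,70,70,70,70,70]}' 20
python3 -c "
from h import *
print(env.state()['joints'])
snap('wrist','w5');snap('top','t5');snap('side','s5');crop('t5',230,120,140,110,5,'c5');crop('s5',185,160,130,130,4.5,'c6')"; python3 d.py 0.585 -0.052 0.24
```

```text
[-0.1866454   0.28295249 -0.48112175  0.00202682 -0.80148731  0.05767226]
clock: 7.02
tool_pos: [0.565, -0.0996, 0.2414]
eef_rot: [[-0.992, 0.003, -0.129], [0.129, 0.0, -0.992], [-0.003, -1.0, -0.001]]
wrist_force: [0.2, 0.4, -0.0]
finger_gap: 0.696
[ 1.66437448e-01  1.81580123e-01 -1.96462644e-01  1.87134950e-04
 -1.18959053e+00 -2.95457440e-01]
pos [ 0.5639 -0.0995  0.2396] tool x ang 172.8 t 7.17 tilt [ 3.e-04 -1.e+00 -1.e-04]
slide [-0.5   -0.012 -1.658] of dist mm 51.952336004674805
```

View pics/w5.png

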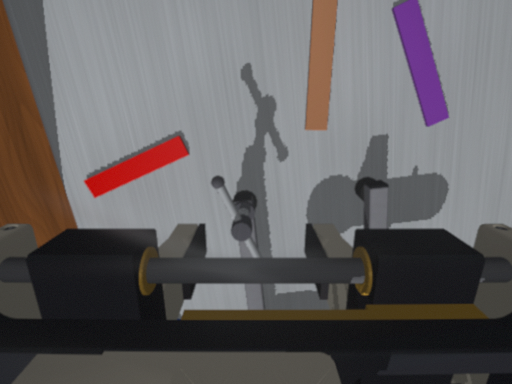

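View pics/s5.png

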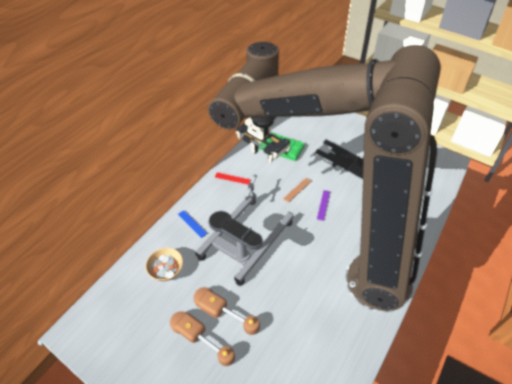

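View pics/t5.png

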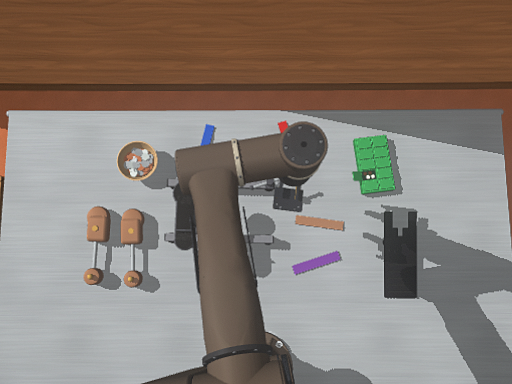

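```bash
python3 -c "
from h import *
crop('w5',195,160,100,110,5.4,'c7')"
```

```text
(no output)
```

View pics/c7.png

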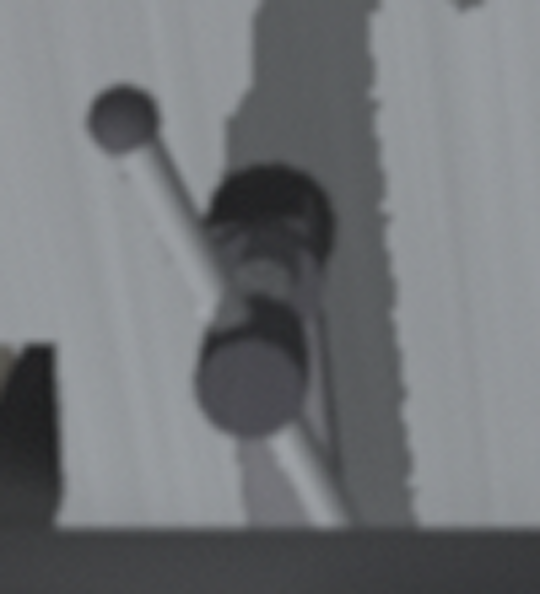

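Run:
```python
from h import *
print(cam('wrist','w5')[2][:3,3])
for z in (.110,.115,.119):
  h=atz('wrist',(241.5,231.5),z,'w5')
  b=atz('wrist',(218,182),z-.013,'w5'); print(z,h.round(4),b.round(4),np.linalg.norm((h-b)[:2]),np.degrees(np.arctan2(*(b-h)[1::-1])))
c=lambda x,y:(150+x/4.2,110+y/4.2)
print(tri([ray('wrist',(241.5,231.5),'w5'),ray('top',c(505,294)),ray('side',(185+297/4.5,160+104/4.5))]))
print(tri([ray('wrist',(218,182),'w5'),ray('top',c(580,277)),ray('side',(185+317/4.5,160+72/4.5))]))
```

```text
[ 0.55392771 -0.17865885  0.39959099]
0.11 [ 0.5882 -0.044   0.11  ] [ 0.6072 -0.1016  0.097 ] 0.06063093136607691 -71.74425786567161
0.115 [ 0.5876 -0.0463  0.115 ] [ 0.6063 -0.1028  0.102 ] 0.059542181958293916 -71.69094138307251
0.119 [ 0.5871 -0.0482  0.119 ] [ 0.6056 -0.1039  0.106 ] 0.05867122079432741 -71.64686351585647
(array([ 0.58759665, -0.04909571,  0.12185258]), [np.float64(0.0008945686667361575), np.float64(0.0009788165608616954), np.float64(0.00020095100730806116)])
(array([ 0.60469038, -0.10483608,  0.10458062]), [np.float64(0.0016716093944237845), np.float64(0.0015183484629532331), np.float64(0.0008272909274643815)])
```

```bash
python3 d.py 0.5875 -0.0478 0.15 198.3
```

```text
pos [ 0.5639 -0.0995  0.2396] tool x ang 172.8 t 7.17 tilt [ 3.e-04 -1.e+00 -1.e-04]
slide [-0.566  2.988 -1.807] of dist mm 106.12012385627348
rot [ 2.00e-03 -4.25e+00  2.00e-03]
```

```bash
python3 -m handwheel '{"slide":[[-0.2,0,-0.6],[-0.4,0.4,-1.2],[-0.566,1,-1.8],[-0.566,1.7,-1.8],[-0.566,2.4,-1.8],[-0.566,2.9,-1.8],[-0.566,2.9,-1.8],[-0.566,2.9,-1.8]],"rot":[[0,-1,0],[0,-2,0],[0,-3,0],[0,-4,0],[0,-4.25,0],[0,-4.25,0],[0,-4.25,0],[0,-4.25,0]],"jaw":[70,70,70,70,70,70,70,70]}' 20
python3 d.py 0.5875 -0.0478 0.088 198.3
python3 -c "
from h import *
snap('wrist','w6');snap('side','s6');crop('s6',220,120,90,90,6,'c8')"
```

```text
clock: 7.83
tool_pos: [0.5862, -0.0513, 0.1525]
eef_rot: [[-0.951, -0.002, 0.31], [-0.31, -0.001, -0.951], [0.002, -1.0, 0.0]]
wrist_force: [1.3, -0.3, 0.7]
finger_gap: 0.706
pos [ 0.5862 -0.0513  0.1525] tool x ang -161.95 t 7.83 tilt [ 2.1e-03 -1.0e+00  1.0e-04]
slide [-0.083  2.151 -0.097] of dist mm 64.636596207801
rot [-0.001 -0.042  0.02 ]
```

View pics/w6.png

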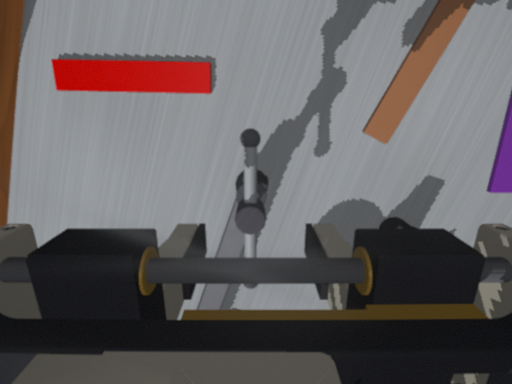

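View pics/c8.png

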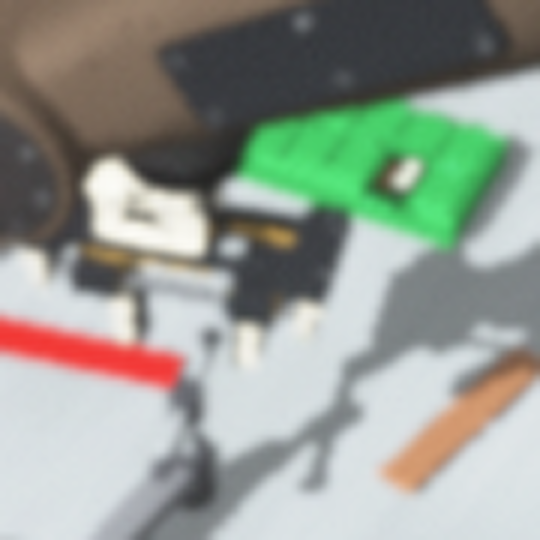

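```bash
python3 - <<'E'
from h import *
crop('w6',205,120,95,110,5.4,'c9')
a=np.load('pics/w6.npy')
for p,z in [((250,217),.115),((250,138),.102),((250,285),.102)]:
  h=atz('wrist',p,z,'w6'); print(h.round(4),(a[:,1:].T@(h-a[:,0])).round(4))
print(np.degrees(np.array(env.state()['joints'])).round(1))
E
python3 d.py 0.5875 -0.0478 0.088 198.3
```

```text
[ 0.5889 -0.0488  0.115 ] [-0.0034  0.0375 -0.0015]
[ 0.6066 -0.1035  0.102 ] [-0.0033  0.0505  0.056 ]
[0.568  0.0173 0.102 ] [-0.0041  0.0505 -0.0708]
[ 14.   15.8 -16.2   0.  -57.9   4. ]
pos [ 0.5874 -0.051   0.1542] tool x ang -161.94 t 7.93 tilt [-1.4e-03 -1.0e+00  6.0e-04]
slide [-0.032  2.208 -0.101] of dist mm 66.32383205842059
rot [-0.006 -0.039 -0.014]
```

View pics/c9.png

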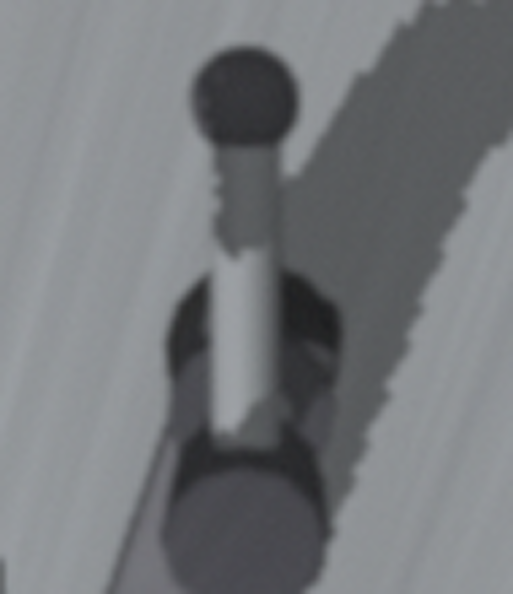

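```bash
python3 -m handwheel '{"slide":[[-0.067,0.4,-0.09],[-0.067,0.9,-0.09],[-0.067,1.5,-0.09],[-0.067,1.9,-0.09],[-0.067,2.1,-0.09],[-0.067,2.1,-0.09],[-0.067,2.1,-0.09],[-0.067,2.1,-0.09]],"rot":[[0,0,0],[0,0,0],[0,0,0],[0,0,0],[0,0,0],[0,0,0],[0,0,0],[0,0,0]],"jaw":[70,70,70,65,60,55,50,45]}' 5
python3 -m handwheel '{"slide":[[0,0,0],[0,0,0],[0,0,0],[0,0,0],[0,0,0],[0,0,0],[0,0,0],[0,0,0]],"rot":[[0,0,0],[0,0,0],[0,0,0],[0,0,0],[0,0,0],[0,0,0],[0,0,0],[0,0,0]],"jaw":[35,32,30,28,26,24,22,20]}' 5
python3 -c "
from h import *
s=env.state();print({k:np.round(s[k],3) for k in ['torque','wrist_force','finger_gap']})
snap('wrist','w7')"
```

```text
clock: 8.6
tool_pos: [0.5887, -0.0473, 0.0915]
eef_rot: [[-0.951, 0.002, 0.311], [-0.311, 0.0, -0.951], [-0.002, -1.0, 0.0]]
wrist_force: [0.4, 0.4, 1.1]
finger_gap: 0.487
clock: 9.27
tool_pos: [0.5889, -0.047, 0.0905]
eef_rot: [[-0.95, 0.002, 0.311], [-0.311, 0.0, -0.95], [-0.002, -1.0, 0.0]]
wrist_force: [4.3, 2.5, -0.1]
finger_gap: 0.272
{'torque': array([ 0.618, -1.512, -0.045]), 'wrist_force': array([ 4.274,  2.457, -0.061]), 'finger_gap': np.float64(0.272)}
```

View pics/w7.png

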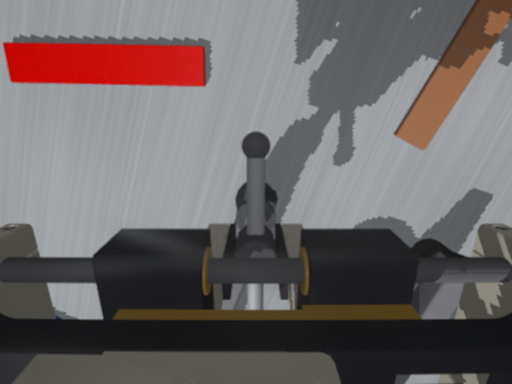

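```bash
python3 -m handwheel '{"slide":[[-0.02,0,0],[-0.02,0,0],[-0.02,0,0],[-0.02,0,0],[-0.02,0,0],[-0.02,0,0],[-0.02,0,0],[-0.02,0,0]],"rot":[[0,0,0],[0,0,0],[0,0,0],[0,0,0],[0,0,0],[0,0,0],[0,0,0],[0,0,0]],"jaw":[20,20,20,20,20,20,20,20]}' 5
cat > st.py <<'E'
from h import *
s=env.state();R=np.array(s['eef_rot']);p=np.array(s['tool_pos']);f=np.array(s['wrist_force'])
tq=np.array(s['torque'])
print('t',round(s['clock'],2),'Ftool',(R.T@f).round(2),'Tq',tq.round(3),'gap mm',round(s['finger_gap']*88,2),'xang',np.degrees(np.arctan2(R[1,0],R[0,0])).round(2),'j6',np.degrees(s['joints'][5]).round(1),'pos',p.round(4))
E
python3 st.py
```

```text
clock: 9.98
tool_pos: [0.5889, -0.047, 0.0904]
eef_rot: [[-0.951, 0.001, 0.311], [-0.311, 0.0, -0.951], [-0.001, -1.0, 0.0]]
wrist_force: [4.3, 1.9, 4.0]
finger_gap: 0.271
t 9.98 Ftool [-4.66 -3.97 -0.43] Tq [ 0.87  -1.553 -0.011] gap mm 23.82 xang -161.9 j6 3.7 pos [ 0.5889 -0.047   0.0904]
```

```bash
python3 -m handwheel '{"slide":[[-0.04,-0.02,0],[-0.04,-0.02,0],[-0.04,-0.02,0],[-0.04,-0.02,0],[-0.04,-0.02,0],[-0.04,-0.02,0],[-0.04,-0.02,0],[-0.04,-0.02,0]],"rot":[[0,0,0],[0,0,0],[0,0,0],[0,0,0],[0,0,0],[0,0,0],[0,0,0],[0,0,0]],"jaw":[20,20,20,20,20,20,20,20]}' 5
python3 st.py
```

```text
clock: 10.65
tool_pos: [0.5889, -0.047, 0.0904]
eef_rot: [[-0.951, -0.001, 0.31], [-0.31, -0.0, -0.951], [0.001, -1.0, -0.0]]
wrist_force: [-0.7, -0.4, 2.5]
finger_gap: 0.273
t 10.65 Ftool [ 0.81 -2.52  0.11] Tq [ 0.017  0.053 -0.058] gap mm 23.99 xang -161.92 j6 3.7 pos [ 0.5889 -0.047   0.0904]
```

```bash
python3 -m handwheel '{"slide":[[0,0,0],[0,0,0],[0,0.004,0],[0,0.008,0],[0,0.012,0],[0,0.016,0],[0,0.02,0],[0,0.024,0]],"rot":[[0,0,0],[0,0.5,0],[0,1.5,0],[0,2.6,0],[0,3.7,0],[0,4.8,0],[0,5.9,0],[0,7,0]],"jaw":[20,20,20,20,20,20,20,20]}' 20
python3 st.py
```

```text
clock: 11.32
tool_pos: [0.588, -0.0469, 0.0897]
eef_rot: [[-0.912, -0.003, -0.411], [0.411, -0.0, -0.912], [0.002, -1.0, 0.001]]
wrist_force: [-4.7, 1.5, 7.1]
finger_gap: 0.27
t 11.32 Ftool [ 4.92 -7.11  0.52] Tq [ 0.563  1.64  -0.008] gap mm 23.75 xang 155.75 j6 -38.6 pos [ 0.588  -0.0469  0.0897]
```

```bash
python3 -c "
from h import *
snap('wrist','w8');crop('w8',160,100,200,150,4,'c10')"
```

View pics/c10.png

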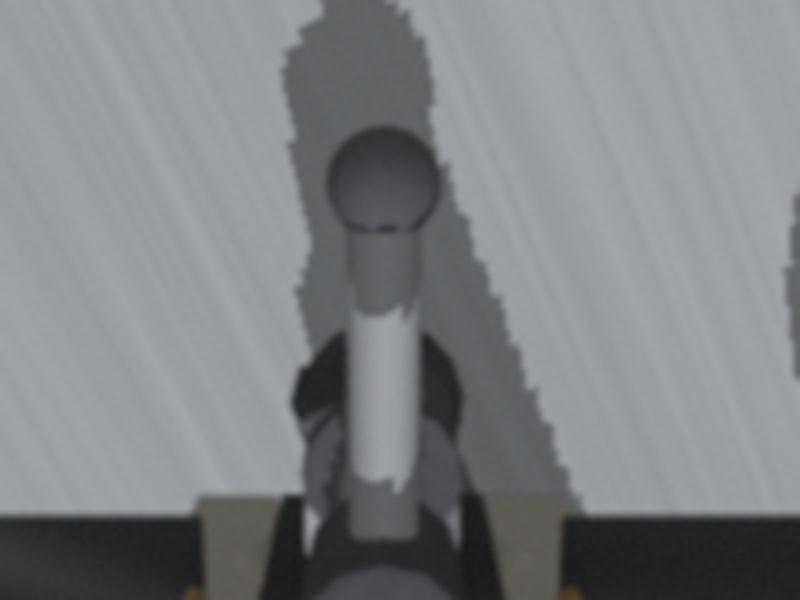

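```bash
python3 -m handwheel '{"slide":[[0.03,-0.02,0],[0.035,-0.018,0],[0.035,-0.014,0],[0.035,-0.01,0],[0.035,-0.006,0],[0.035,-0.002,0],[0.035,0.002,0],[0.035,0.006,0]],"rot":[[0,0.6,0],[0,1.7,0],[0,2.8,0],[0,3.9,0],[0,5,0],[0,6.1,0],[0,7.2,0],[0,8.3,0]],"jaw":[20,20,20,20,20,20,20,20]}' 20
python3 st.py
```

```text
clock: 12.03
tool_pos: [0.5871, -0.0461, 0.0889]
eef_rot: [[-0.275, -0.003, -0.962], [0.962, 0.0, -0.275], [0.001, -1.0, 0.002]]
wrist_force: [-2.5, 3.7, 1.5]
finger_gap: 0.268
t 12.03 Ftool [ 4.3  -1.48  1.41] Tq [ 1.301  0.712 -0.026] gap mm 23.55 xang 105.94 j6 -88.5 pos [ 0.5871 -0.0461  0.0889]
```

```bash
python3 -m handwheel '{"slide":[[0.03,0,0],[0.04,0.004,0.01],[0.04,0.008,0.01],[0.04,0.012,0.01],[0.04,0.016,0.01],[0.04,0.02,0.01],[0.04,0.024,0.01],[0.04,0.028,0.01]],"rot":[[0,1,0],[0,2.1,0],[0,3.2,0],[0,4.3,0],[0,5.4,0],[0,6.5,0],[0,7.6,0],[0,8.7,0]],"jaw":[20,20,20,20,20,20,20,20]}' 20
python3 st.py
```

```text
clock: 12.7
tool_pos: [0.5873, -0.0449, 0.0881]
eef_rot: [[0.591, -0.001, -0.806], [0.806, 0.001, 0.591], [-0.0, -1.0, 0.001]]
wrist_force: [0.4, 3.0, -1.2]
finger_gap: 0.27
t 12.7 Ftool [2.65 1.24 1.4 ] Tq [ 0.978 -0.516  0.083] gap mm 23.76 xang 53.75 j6 -140.8 pos [ 0.5873 -0.0449  0.0881]
```

```bash
sed -i "s/print('t'/print('eff6',np.round(s['effort'][5],3),end=' ');print('t'/" st.py
python3 -m handwheel '{"slide":[[0.01,0,0],[0.02,0.004,0],[0.02,0.008,0],[0.02,0.012,0],[0.02,0.014,0],[0.02,0.014,0],[0.02,0.014,0],[0.02,0.014,0]],"rot":[[0,1,0],[0,2.1,0],[0,3.2,0],[0,4.1,0],[0,4.1,0],[0,4.1,0],[0,4.1,0],[0,4.1,0]],"jaw":[20,20,20,20,20,20,20,20]}' 20
python3 st.py
```

```text
clock: 13.37
tool_pos: [0.5878, -0.0445, 0.0877]
eef_rot: [[0.869, -0.001, -0.494], [0.494, 0.0, 0.869], [-0.001, -1.0, 0.001]]
wrist_force: [2.4, 4.1, -6.7]
finger_gap: 0.266
eff6 0.036 t 13.37 Ftool [4.13 6.74 2.37] Tq [ 1.275 -0.766  0.002] gap mm 23.41 xang 29.6 j6 -165.0 pos [ 0.5878 -0.0445  0.0877]
```

```bash
python3 -m handwheel '{"slide":[[0,0,0],[0,0,0],[0,0,0],[0,-0.4,0],[0,-1,0],[0,-1.4,0],[0,-1.4,0],[0,-1.4,0]],"rot":[[0,0,0],[0,0,0],[0,0,0],[0,0,0],[0,0,0],[0,-0.5,0],[0,-1.6,0],[0,-2.7,0]],"jaw":[45,50,55,55,55,55,55,55]}' 20
python3 -m handwheel '{"slide":[[0,0,0],[0,0,0],[0,0,0],[0,0,0],[0,0,0],[0,0,0],[0,0,0],[0,0,0]],"rot":[[0,-1.15,0],[0,-2.3,0],[0,-3.45,0],[0,-4.6,0],[0,-5.75,0],[0,-6.9,0],[0,-8.05,0],[0,-9.2,0]],"jaw":[55,55,55,55,55,55,55,55]}' 20
python3 -m handwheel '{"slide":[[0,0,0],[0,0,0],[0,0,0],[0,0,0],[0,0,0],[0,0,0],[0,0,0],[0,0,0]],"rot":[[0,-1.15,0],[0,-2.3,0],[0,-3.45,0],[0,-4.6,0],[0,-5.75,0],[0,-6.9,0],[0,-8.05,0],[0,-9.2,0]],"jaw":[55,55,55,55,55,55,55,55]}' 20
python3 d.py .5885 -.0437 .085 209.5; python3 st.py
```

```text
clock: 14.03
tool_pos: [0.5888, -0.045, 0.1321]
eef_rot: [[0.694, 0.002, -0.72], [0.72, 0.0, 0.694], [0.002, -1.0, -0.002]]
wrist_force: [-0.1, 0.1, -0.7]
finger_gap: 0.55
clock: 14.7
tool_pos: [0.5882, -0.0452, 0.131]
eef_rot: [[-0.195, 0.0, -0.981], [0.981, -0.0, -0.195], [-0.0, -1.0, -0.0]]
wrist_force: [0.3, 0.2, -0.2]
finger_gap: 0.552
clock: 15.37
tool_pos: [0.5882, -0.0452, 0.1309]
eef_rot: [[-0.917, 0.0, -0.4], [0.4, -0.0, -0.917], [-0.0, -1.0, 0.0]]
wrist_force: [-0.7, -0.7, -0.7]
finger_gap: 0.549
pos [ 0.5882 -0.0452  0.1309] tool x ang 156.45 t 15.37 tilt [-4.e-04 -1.e+00  2.e-04]
slide [ 0.012  1.532 -0.05 ] of dist mm 45.97324149348882
rot [-4.000e-03 -8.842e+00 -2.000e-03]
eff6 -2.388 t 15.37 Ftool [0.33 0.68 0.89] Tq [-0.006  0.068  0.023] gap mm 48.32 xang 156.45 j6 -38.2 pos [ 0.5882 -0.0452  0.1309]
```

Take a picture before descending, to re-centre.

```bash
python3 -m handwheel '{"slide":[[0,0,0],[0,0,0],[0,0,0],[0,0,0],[0,0,0],[0,0,0],[0,0,0],[0,0,0]],"rot":[[0,-1.15,0],[0,-2.3,0],[0,-3.45,0],[0,-4.6,0],[0,-5.75,0],[0,-6.9,0],[0,-8.05,0],[0,-8.84,0]],"jaw":[55,55,55,55,55,55,55,55]}' 20
python3 -c "
from h import *
snap('wrist','w9');crop('w9',160,100,200,150,4,'c11')"; python3 st.py
```

```text
clock: 16.03
tool_pos: [0.5882, -0.0452, 0.131]
eef_rot: [[-0.87, 0.0, 0.493], [-0.493, -0.0, -0.87], [-0.0, -1.0, 0.0]]
wrist_force: [-0.2, -0.2, -0.0]
finger_gap: 0.552
eff6 -0.833 t 16.08 Ftool [0.25 0.48 0.43] Tq [-0.042  0.062  0.002] gap mm 48.55 xang -150.25 j6 15.1 pos [ 0.5882 -0.0451  0.1309]
```

View pics/c11.png

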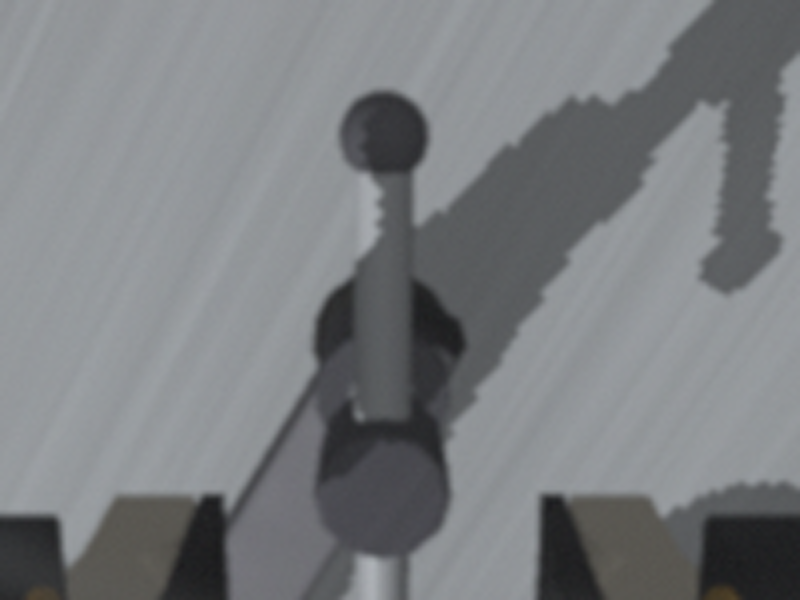

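Run:
```python
from h import *
a=np.load('pics/w9.npy')
for p,z in [((255.75,223.75),.1125),((256,133.5),.0995)]:
  for dz in (-.002,0,.002):
    h=atz('wrist',p,z+dz,'w9'); print(h.round(4),(a[:,1:].T@(h-a[:,0])).round(4))
```

```text
[ 0.5875 -0.046   0.1105] [0.001  0.0205 0.0004]
[ 0.588  -0.0468  0.1125] [0.001  0.0185 0.0013]
[ 0.5884 -0.0476  0.1145] [0.001  0.0165 0.0021]
[ 0.6171 -0.0987  0.0975] [0.0012 0.0335 0.0608]
[ 0.6172 -0.0989  0.0995] [0.0012 0.0315 0.061 ]
[ 0.6173 -0.099   0.1015] [0.0012 0.0295 0.0612]
```

```bash
python3 -m handwheel '{"slide":[[0,0.5,0.03],[0,1,0.03],[0,1.35,0.03],[0,1.45,0.03],[0,1.45,0.03],[0,1.45,0.03],[0,1.45,0.03],[0,1.45,0.03]],"rot":[[0,0,0],[0,0,0],[0,0,0],[0,0,0],[0,0,0],[0,0,0],[0,0,0],[0,0,0]],"jaw":[55,50,45,40,35,30,25,20]}' 8
python3 -m handwheel '{"slide":[[0,0,0],[0,0,0],[0,0,0],[0,0,0],[0,0,0],[0,0,0],[0,0,0],[0,0,0]],"rot":[[0,0,0],[0,0,0],[0,0,0],[0,0,0],[0,0,0],[0,0,0],[0,0,0],[0,0,0]],"jaw":[20,20,20,20,20,20,20,20]}' 8
python3 st.py
```

```text
clock: 16.75
tool_pos: [0.5887, -0.0459, 0.0877]
eef_rot: [[-0.874, 0.0, 0.487], [-0.487, -0.0, -0.874], [0.0, -1.0, 0.0]]
wrist_force: [-1.7, -2.0, 1.8]
finger_gap: 0.271
clock: 17.42
tool_pos: [0.5887, -0.0459, 0.0877]
eef_rot: [[-0.873, 0.0, 0.487], [-0.487, -0.0, -0.873], [-0.0, -1.0, 0.0]]
wrist_force: [-3.6, -2.6, 6.0]
finger_gap: 0.272
eff6 -0.018 t 17.42 Ftool [ 4.43 -6.01  0.52] Tq [-0.82   1.37   0.012] gap mm 23.94 xang -150.86 j6 14.6 pos [ 0.5887 -0.0459  0.0877]
```

```bash
python3 -m handwheel '{"slide":[[0.02,-0.02,0],[0.025,-0.016,0],[0.025,-0.012,0],[0.025,-0.008,0],[0.025,-0.004,0],[0.025,0,0],[0.025,0.004,0],[0.025,0.008,0]],"rot":[[0,0.6,0],[0,1.7,0],[0,2.8,0],[0,3.9,0],[0,5,0],[0,6.1,0],[0,7.2,0],[0,8.3,0]],"jaw":[20,20,20,20,20,20,20,20]}' 20
python3 st.py
```

```text
clock: 18.08
tool_pos: [0.5884, -0.0458, 0.0869]
eef_rot: [[-0.934, 0.001, -0.358], [0.358, 0.0, -0.934], [-0.001, -1.0, -0.0]]
wrist_force: [-1.0, -1.8, 1.2]
finger_gap: 0.264
eff6 2.225 t 18.08 Ftool [ 0.3  -1.17  2.01] Tq [-0.474  0.411  0.042] gap mm 23.24 xang 159.01 j6 -35.5 pos [ 0.5884 -0.0458  0.0869]
```

```bash
python3 -m handwheel '{"slide":[[0,0.004,0],[0,0.008,0],[0,0.012,0],[0,0.016,0],[0,0.02,0],[0,0.024,0],[0,0.028,0],[0,0.032,0]],"rot":[[0,1.1,0],[0,2.2,0],[0,3.3,0],[0,4.4,0],[0,5.5,0],[0,6.6,0],[0,7.7,0],[0,8.8,0]],"jaw":[20,20,20,20,20,20,20,20]}' 20
python3 st.py
```

```text
clock: 18.75
tool_pos: [0.5882, -0.0457, 0.086]
eef_rot: [[-0.279, 0.001, -0.96], [0.96, 0.0, -0.279], [0.0, -1.0, -0.001]]
wrist_force: [-1.7, -0.5, 2.9]
finger_gap: 0.265
eff6 2.226 t 18.75 Ftool [-0.   -2.92  1.81] Tq [-0.033  0.601  0.056] gap mm 23.3 xang 106.21 j6 -88.3 pos [ 0.5882 -0.0457  0.086 ]
```

```bash
python3 -m handwheel '{"slide":[[0,-0.01,0],[0,-0.006,0],[0,-0.002,0],[0,0.002,0],[0,0.006,0],[0,0.01,0],[0,0.014,0],[0,0.018,0]],"rot":[[0,1.1,0],[0,2.2,0],[0,3.3,0],[0,4.4,0],[0,5.5,0],[0,6.6,0],[0,7.7,0],[0,8.8,0]],"jaw":[20,20,20,20,20,20,20,20]}' 20
python3 st.py
python3 -m handwheel '{"slide":[[0,0.004,0],[0,0.008,0],[0,0.012,0],[0,0.014,0],[0,0.014,0],[0,0.014,0],[0,0.014,0],[0,0.014,0]],"rot":[[0,1,0],[0,2,0],[0,3,0],[0,4,0],[0,4,0],[0,4,0],[0,4,0],[0,4,0]],"jaw":[20,20,20,20,20,20,20,20]}' 20
python3 st.py
```

```text
clock: 19.42
tool_pos: [0.5883, -0.0455, 0.0851]
eef_rot: [[0.596, 0.001, -0.803], [0.803, 0.001, 0.596], [0.001, -1.0, -0.0]]
wrist_force: [0.5, 0.5, 0.4]
finger_gap: 0.264
eff6 2.224 t 19.42 Ftool [ 0.73 -0.42 -0.07] Tq [0.134 0.205 0.073] gap mm 23.21 xang 53.41 j6 -141.1 pos [ 0.5883 -0.0455  0.0851]
clock: 20.08
tool_pos: [0.5884, -0.0455, 0.0848]
eef_rot: [[0.867, 0.001, -0.498], [0.498, 0.001, 0.867], [0.001, -1.0, 0.0]]
wrist_force: [1.3, 3.6, -1.2]
finger_gap: 0.266
eff6 0.044 t 20.08 Ftool [2.92 1.23 2.5 ] Tq [ 1.183 -0.244  0.02 ] gap mm 23.43 xang 29.87 j6 -164.6 pos [ 0.5884 -0.0455  0.0848]
```

```bash
python3 -m handwheel '{"slide":[[0,0,0],[0,0,0],[0,0,0],[0,-0.4,0],[0,-1,0],[0,-1.4,0],[0,-1.4,0],[0,-1.4,0]],"rot":[[0,0,0],[0,0,0],[0,0,0],[0,0,0],[0,0,0],[0,-0.5,0],[0,-1.6,0],[0,-2.7,0]],"jaw":[45,50,55,55,55,55,55,55]}' 20
python3 -m handwheel '{"slide":[[0,0,0],[0,0,0],[0,0,0],[0,0,0],[0,0,0],[0,0,0],[0,0,0],[0,0,0]],"rot":[[0,-1.15,0],[0,-2.3,0],[0,-3.45,0],[0,-4.6,0],[0,-5.75,0],[0,-6.9,0],[0,-8.05,0],[0,-9.2,0]],"jaw":[55,55,55,55,55,55,55,55]}' 20
python3 -m handwheel '{"slide":[[0,0,0],[0,0,0],[0,0,0],[0,0,0],[0,0,0],[0,0,0],[0,0,0],[0,0,0]],"rot":[[0,-1.15,0],[0,-2.3,0],[0,-3.45,0],[0,-4.6,0],[0,-5.75,0],[0,-6.9,0],[0,-8.05,0],[0,-9.2,0]],"jaw":[55,55,55,55,55,55,55,55]}' 20
python3 -m handwheel '{"slide":[[0,0,0],[0,0,0],[0,0,0],[0,0,0],[0,0,0],[0,0,0],[0,0,0],[0,0,0]],"rot":[[0,-1.15,0],[0,-2.3,0],[0,-3.45,0],[0,-4.6,0],[0,-5.75,0],[0,-6.9,0],[0,-8.05,0],[0,-8.9,0]],"jaw":[55,55,55,55,55,55,55,55]}' 20
python3 -c "
from h import *
snap('wrist','w10');crop('w10',160,100,200,150,4,'c12')"; python3 st.py
```

```text
clock: 20.75
tool_pos: [0.5886, -0.0461, 0.1281]
eef_rot: [[0.691, 0.002, -0.722], [0.722, 0.0, 0.691], [0.002, -1.0, -0.001]]
wrist_force: [-0.3, 0.6, -1.0]
finger_gap: 0.548
clock: 21.42
tool_pos: [0.588, -0.0463, 0.127]
eef_rot: [[-0.199, -0.0, -0.98], [0.98, -0.0, -0.199], [-0.0, -1.0, 0.0]]
wrist_force: [0.5, -0.9, -0.3]
finger_gap: 0.554
clock: 22.08
tool_pos: [0.588, -0.0463, 0.1269]
eef_rot: [[-0.918, -0.0, -0.396], [0.396, -0.0, -0.918], [-0.0, -1.0, 0.0]]
wrist_force: [-1.6, -0.1, -0.0]
finger_gap: 0.55
clock: 22.75
tool_pos: [0.588, -0.0462, 0.127]
eef_rot: [[-0.865, -0.0, 0.502], [-0.502, -0.0, -0.865], [0.0, -1.0, 0.0]]
wrist_force: [0.3, -0.4, 0.1]
finger_gap: 0.546
eff6 -0.971 t 22.8 Ftool [ 0.17  0.59 -0.13] Tq [-0.033  0.145  0.021] gap mm 48.1 xang -149.62 j6 15.9 pos [ 0.588  -0.0462  0.127 ]
```

View pics/c12.png

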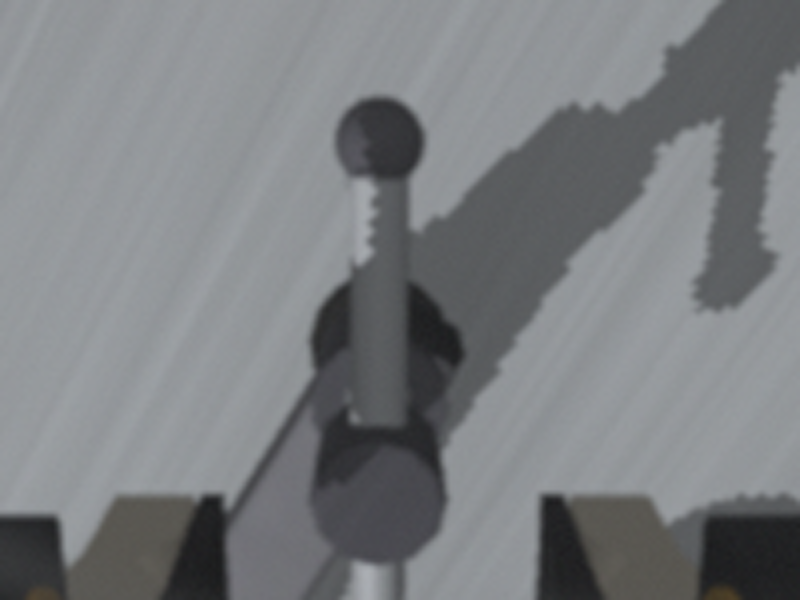

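```bash
python3 -m handwheel '{"slide":[[-0.03,0.5,0.01],[-0.03,1,0.01],[-0.03,1.3,0.01],[-0.03,1.39,0.01],[-0.03,1.39,0.01],[-0.03,1.39,0.01],[-0.03,1.39,0.01],[-0.03,1.39,0.01]],"rot":[[0,0,0],[0,0,0],[0,0,0],[0,0,0],[0,0,0],[0,0,0],[0,0,0],[0,0,0]],"jaw":[55,50,45,40,35,30,20,20]}' 15
python3 st.py
python3 -m handwheel '{"slide":[[0,-0.02,0],[0,-0.016,0],[0,-0.012,0],[0,-0.008,0],[0,-0.004,0],[0,0,0],[0,0.004,0],[0,0.008,0]],"rot":[[0,0,0],[0,0.6,0],[0,1.7,0],[0,2.8,0],[0,3.9,0],[0,5,0],[0,6.1,0],[0,7.2,0]],"jaw":[20,20,20,20,20,20,20,20]}' 20
python3 st.py
```

```text
clock: 23.47
tool_pos: [0.5888, -0.0461, 0.0858]
eef_rot: [[-0.868, -0.0, 0.496], [-0.496, -0.0, -0.868], [0.0, -1.0, 0.0]]
wrist_force: [-1.4, -1.6, 3.4]
finger_gap: 0.268
eff6 -0.037 t 23.47 Ftool [ 2.04 -3.39  0.72] Tq [-0.793  0.85  -0.024] gap mm 23.62 xang -150.28 j6 15.2 pos [ 0.5888 -0.0461  0.0858]
clock: 24.13
tool_pos: [0.5884, -0.0462, 0.0851]
eef_rot: [[-0.971, -0.001, -0.239], [0.239, -0.0, -0.971], [0.001, -1.0, 0.001]]
wrist_force: [-1.6, -2.3, 1.8]
finger_gap: 0.27
eff6 2.224 t 24.13 Ftool [ 0.97 -1.82  2.6 ] Tq [-0.873  1.07   0.018] gap mm 23.72 xang 166.19 j6 -28.3 pos [ 0.5884 -0.0462  0.0851]
```

```bash
python3 -m handwheel '{"slide":[[0,0.004,0],[0,0.008,0],[0,0.012,0],[0,0.016,0],[0,0.02,0],[0,0.024,0],[0,0.028,0],[0,0.032,0]],"rot":[[0,1.1,0],[0,2.2,0],[0,3.3,0],[0,4.4,0],[0,5.5,0],[0,6.6,0],[0,7.7,0],[0,8.8,0]],"jaw":[20,20,20,20,20,20,20,20]}' 20
python3 st.py
python3 -m handwheel '{"slide":[[0,0,0],[0,0.004,0],[0,0.008,0],[0,0.012,0],[0,0.016,0],[0,0.02,0],[0,0.024,0],[0,0.028,0]],"rot":[[0,1.1,0],[0,2.2,0],[0,3.3,0],[0,4.4,0],[0,5.5,0],[0,6.6,0],[0,7.7,0],[0,8.8,0]],"jaw":[20,20,20,20,20,20,20,20]}' 20
python3 st.py
```

```text
clock: 24.8
tool_pos: [0.588, -0.0458, 0.0842]
eef_rot: [[-0.397, -0.001, -0.918], [0.918, -0.0, -0.397], [0.001, -1.0, 0.001]]
wrist_force: [-4.7, -0.4, 3.2]
finger_gap: 0.269
eff6 2.225 t 24.8 Ftool [ 1.52 -3.22  4.52] Tq [-0.02   1.653  0.054] gap mm 23.66 xang 113.39 j6 -81.1 pos [ 0.588  -0.0458  0.0842]
clock: 25.47
tool_pos: [0.5881, -0.0454, 0.0833]
eef_rot: [[0.491, -0.001, -0.871], [0.871, 0.001, 0.491], [-0.0, -1.0, 0.001]]
wrist_force: [-4.3, 2.0, 2.9]
finger_gap: 0.264
eff6 2.227 t 25.47 Ftool [-0.38 -2.92  4.74] Tq [0.77  1.627 0.021] gap mm 23.21 xang 60.59 j6 -133.9 pos [ 0.5881 -0.0454  0.0833]
```

```bash
python3 -m handwheel '{"slide":[[0,0,0],[0,0.004,0],[0,0.008,0],[0,0.012,0],[0,0.014,0],[0,0.016,0],[0,0.016,0],[0,0.016,0]],"rot":[[0,0.8,0],[0,1.6,0],[0,2.4,0],[0,3.2,0],[0,4,0],[0,4.8,0],[0,5.2,0],[0,5.2,0]],"jaw":[20,20,20,20,20,20,20,20]}' 20
python3 st.py
python3 -m handwheel '{"slide":[[0,0,0],[0,0,0],[0,0,0],[0,-0.4,0],[0,-1,0],[0,-1.4,0],[0,-1.4,0],[0,-1.4,0]],"rot":[[0,0,0],[0,0,0],[0,0,0],[0,0,0],[0,0,0],[0,-0.5,0],[0,-1.6,0],[0,-2.7,0]],"jaw":[45,50,55,55,55,55,55,55]}' 20
python3 -m handwheel '{"slide":[[0,0,0],[0,0,0],[0,0,0],[0,0,0],[0,0,0],[0,0,0],[0,0,0],[0,0,0]],"rot":[[0,-1.15,0],[0,-2.3,0],[0,-3.45,0],[0,-4.6,0],[0,-5.75,0],[0,-6.9,0],[0,-8.05,0],[0,-9.2,0]],"jaw":[55,55,55,55,55,55,55,55]}' 20
python3 -m handwheel '{"slide":[[0,0,0],[0,0,0],[0,0,0],[0,0,0],[0,0,0],[0,0,0],[0,0,0],[0,0,0]],"rot":[[0,-1.15,0],[0,-2.3,0],[0,-3.45,0],[0,-4.6,0],[0,-5.75,0],[0,-6.9,0],[0,-8.05,0],[0,-9.2,0]],"jaw":[55,55,55,55,55,55,55,55]}' 20
python3 -m handwheel '{"slide":[[0,0,0],[0,0,0],[0,0,0],[0,0,0],[0,0,0],[0,0,0],[0,0,0],[0,0,0]],"rot":[[0,-1.15,0],[0,-2.3,0],[0,-3.45,0],[0,-4.6,0],[0,-5.75,0],[0,-6.9,0],[0,-8.05,0],[0,-8.9,0]],"jaw":[55,55,55,55,55,55,55,55]}' 20
python3 -c "
from h import *
snap('wrist','w11');crop('w11',160,100,200,150,4,'c13');snap('side','s11');crop('s11',225,160,70,60,8,'c14')"; python3 st.py
```

```text
clock: 26.13
tool_pos: [0.5883, -0.0452, 0.0828]
eef_rot: [[0.87, -0.001, -0.494], [0.494, 0.001, 0.87], [-0.0, -1.0, 0.001]]
wrist_force: [-4.2, 3.5, 2.9]
finger_gap: 0.267
eff6 -0.919 t 26.13 Ftool [-1.98 -2.93  5.11] Tq [ 1.095  1.576 -0.06 ] gap mm 23.51 xang 29.58 j6 -164.9 pos [ 0.5883 -0.0452  0.0828]
clock: 26.8
tool_pos: [0.59, -0.0457, 0.126]
eef_rot: [[0.691, 0.003, -0.722], [0.722, 0.0, 0.691], [0.002, -1.0, -0.002]]
wrist_force: [-0.3, -0.4, 0.1]
finger_gap: 0.552
clock: 27.47
tool_pos: [0.5894, -0.0458, 0.1248]
eef_rot: [[-0.199, 0.001, -0.98], [0.98, 0.0, -0.199], [-0.0, -1.0, -0.001]]
wrist_force: [-0.3, 0.1, 0.3]
finger_gap: 0.547
clock: 28.13
tool_pos: [0.5894, -0.0458, 0.1248]
eef_rot: [[-0.918, 0.001, -0.396], [0.396, 0.0, -0.918], [-0.001, -1.0, -0.0]]
wrist_force: [0.3, 0.3, -0.1]
finger_gap: 0.547
clock: 28.8
tool_pos: [0.5894, -0.0458, 0.1248]
eef_rot: [[-0.865, 0.001, 0.502], [-0.502, 0.0, -0.865], [-0.001, -1.0, 0.0]]
wrist_force: [-0.2, -0.0, 0.1]
finger_gap: 0.549
eff6 1.662 t 28.9 Ftool [ 0.12  0.95 -0.34] Tq [-0.019  0.072 -0.028] gap mm 48.61 xang -150.17 j6 15.3 pos [ 0.5893 -0.0458  0.1248]
```

View pics/c13.png

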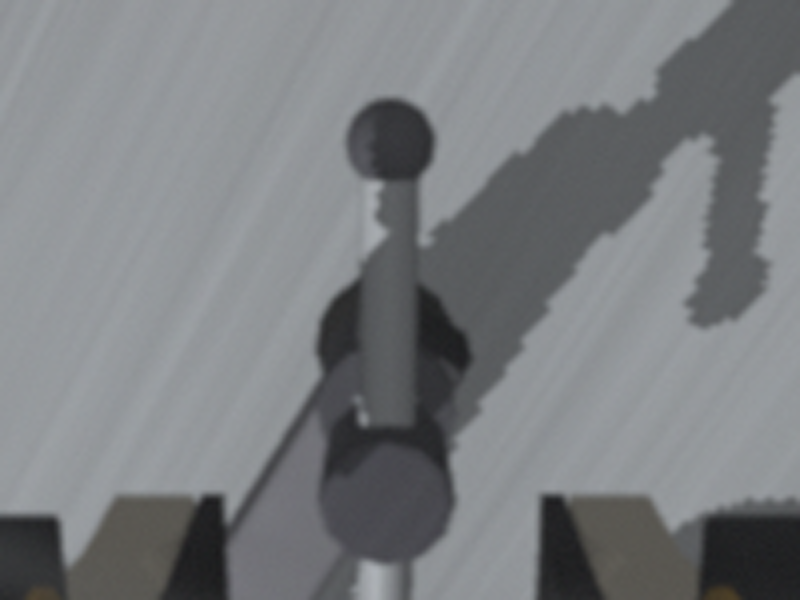

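View pics/c14.png

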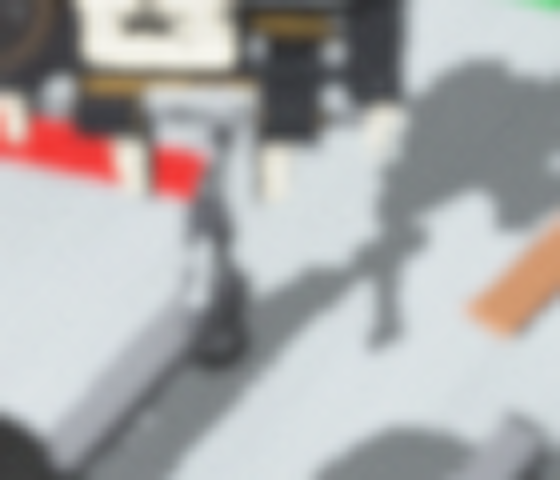

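```bash
python3 -m handwheel '{"slide":[[0.04,0.5,0.02],[0.04,1,0.02],[0.04,1.3,0.02],[0.04,1.38,0.02],[0.04,1.38,0.02],[0.04,1.38,0.02],[0.04,1.38,0.02],[0.04,1.38,0.02]],"rot":[[0,0,0],[0,0,0],[0,0,0],[0,0,0],[0,0,0],[0,0,0],[0,0,0],[0,0,0]],"jaw":[55,50,45,40,35,30,20,20]}' 15
python3 st.py
python3 -m handwheel '{"slide":[[0,-0.02,0],[0,-0.018,0],[0,-0.016,0],[0,-0.014,0],[0,-0.012,0],[0,-0.01,0],[0,-0.008,0],[0,-0.006,0]],"rot":[[0,0,0],[0,0.5,0],[0,1,0],[0,1.5,0],[0,2,0],[0,2.5,0],[0,3,0],[0,3.5,0]],"jaw":[20,20,20,20,20,20,20,20]}' 20
python3 st.py
```

```text
clock: 29.57
tool_pos: [0.5891, -0.0467, 0.084]
eef_rot: [[-0.868, 0.002, 0.496], [-0.496, 0.0, -0.868], [-0.002, -1.0, 0.001]]
wrist_force: [0.9, 0.5, -0.6]
finger_gap: 0.268
eff6 0.001 t 29.57 Ftool [-1.03  0.65 -0.01] Tq [ 0.101 -0.3   -0.038] gap mm 23.62 xang -150.28 j6 15.3 pos [ 0.5891 -0.0467  0.084 ]
clock: 30.23
tool_pos: [0.5887, -0.0468, 0.0837]
eef_rot: [[-0.989, 0.001, 0.149], [-0.149, 0.0, -0.989], [-0.001, -1.0, 0.0]]
wrist_force: [1.6, -0.2, -2.1]
finger_gap: 0.266
eff6 0.985 t 30.23 Ftool [-1.58  2.12  0.41] Tq [-0.034 -0.547  0.084] gap mm 23.37 xang -171.42 j6 -5.8 pos [ 0.5887 -0.0468  0.0837]
```

```bash
python3 -m handwheel '{"slide":[[0,0.004,0],[0,0.006,0],[0,0.008,0],[0,0.01,0],[0,0.012,0],[0,0.014,0],[0,0.016,0],[0,0.018,0]],"rot":[[0,0.5,0],[0,1,0],[0,1.5,0],[0,2,0],[0,2.5,0],[0,3,0],[0,3.5,0],[0,4,0]],"jaw":[20,20,20,20,20,20,20,20]}' 20
python3 st.py
```

```text
clock: 30.9
tool_pos: [0.5882, -0.0468, 0.0833]
eef_rot: [[-0.964, 0.0, -0.266], [0.266, 0.0, -0.964], [-0.0, -1.0, -0.0]]
wrist_force: [-0.4, 0.3, 0.2]
finger_gap: 0.269
eff6 0.985 t 30.9 Ftool [ 0.42 -0.2  -0.2 ] Tq [0.306 0.144 0.013] gap mm 23.63 xang 164.58 j6 -29.8 pos [ 0.5882 -0.0468  0.0833]
```

```bash
python3 -m handwheel '{"slide":[[0,0.002,0],[0,0.004,0],[0,0.006,0],[0,0.008,0],[0,0.01,0],[0,0.012,0],[0,0.014,0],[0,0.016,0]],"rot":[[0,0.5,0],[0,1,0],[0,1.5,0],[0,2,0],[0,2.5,0],[0,3,0],[0,3.5,0],[0,4,0]],"jaw":[20,20,20,20,20,20,20,20]}' 20
python3 st.py
```

```text
clock: 31.57
tool_pos: [0.5878, -0.0466, 0.0828]
eef_rot: [[-0.772, -0.0, -0.635], [0.635, 0.0, -0.772], [0.001, -1.0, 0.0]]
wrist_force: [-2.9, 2.5, 2.3]
finger_gap: 0.268
eff6 0.983 t 31.57 Ftool [ 3.85 -2.34 -0.05] Tq [0.923 0.92  0.034] gap mm 23.61 xang 140.58 j6 -53.8 pos [ 0.5878 -0.0466  0.0828]
```

```bash
python3 -m handwheel '{"slide":[[0.02,0,0],[0.02,0.002,0],[0.02,0.004,0],[0.02,0.006,0],[0.02,0.008,0],[0.02,0.01,0],[0.02,0.012,0],[0.02,0.014,0]],"rot":[[0,0.5,0],[0,1,0],[0,1.5,0],[0,2,0],[0,2.5,0],[0,3,0],[0,3.5,0],[0,4,0]],"jaw":[20,20,20,20,20,20,20,20]}' 20
python3 st.py
```

```text
clock: 32.23
tool_pos: [0.5875, -0.0462, 0.0824]
eef_rot: [[-0.447, -0.0, -0.894], [0.894, 0.0, -0.447], [0.0, -1.0, 0.0]]
wrist_force: [-0.8, 1.8, 1.1]
finger_gap: 0.268
eff6 0.984 t 32.23 Ftool [ 1.95 -1.09 -0.05] Tq [ 0.971  0.675 -0.01 ] gap mm 23.63 xang 116.58 j6 -77.9 pos [ 0.5875 -0.0462  0.0824]
```

```bash
python3 -m handwheel '{"slide":[[0.01,0.002,0],[0.01,0.004,0],[0.01,0.006,0],[0.01,0.008,0],[0.01,0.01,0],[0.01,0.012,0],[0.01,0.014,0],[0.01,0.016,0]],"rot":[[0,0.5,0],[0,1,0],[0,1.5,0],[0,2,0],[0,2.5,0],[0,3,0],[0,3.5,0],[0,4,0]],"jaw":[20,20,20,20,20,20,20,20]}' 20
python3 st.py
```

```text
clock: 32.9
tool_pos: [0.5874, -0.0457, 0.082]
eef_rot: [[-0.045, -0.0, -0.999], [0.999, 0.001, -0.045], [0.001, -1.0, 0.0]]
wrist_force: [-1.3, 3.9, 3.3]
finger_gap: 0.273
eff6 0.984 t 32.9 Ftool [ 3.95 -3.34  1.09] Tq [1.281 0.773 0.005] gap mm 24.05 xang 92.58 j6 -101.9 pos [ 0.5874 -0.0457  0.082 ]
```

```bash
python3 -c "
from h import *
snap('wrist','w12');crop('w12',160,100,200,150,4,'c15')"
```

```text
(no output)
```

View pics/c15.png

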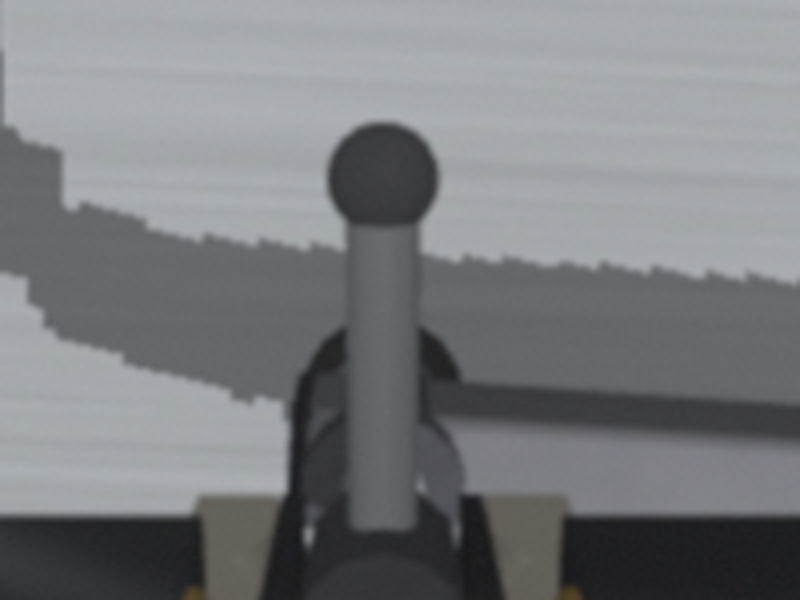

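```bash
python3 -m handwheel '{"slide":[[0.02,-0.01,0],[0.02,-0.008,0],[0.02,-0.006,0],[0.02,-0.004,0],[0.02,-0.002,0],[0.02,0,0],[0.02,0.002,0],[0.02,0.004,0]],"rot":[[0,0.5,0],[0,1,0],[0,1.5,0],[0,2,0],[0,2.5,0],[0,3,0],[0,3.5,0],[0,4,0]],"jaw":[20,20,20,20,20,20,20,20]}' 20
python3 st.py
```

```text
clock: 33.62
tool_pos: [0.5875, -0.0452, 0.082]
eef_rot: [[0.363, 0.0, -0.932], [0.932, 0.0, 0.363], [0.0, -1.0, -0.0]]
wrist_force: [-2.3, 3.6, 4.1]
finger_gap: 0.266
eff6 0.754 t 33.62 Ftool [ 2.54 -4.15  3.43] Tq [1.337 1.074 0.272] gap mm 23.44 xang 68.69 j6 -125.9 pos [ 0.5875 -0.0452  0.082 ]
```

```bash
python3 -m handwheel '{"slide":[[0,0.002,0],[0,0.004,0],[0,0.006,0],[0,0.008,0],[0,0.01,0],[0,0.012,0],[0,0.014,0],[0,0.014,0]],"rot":[[0,0.5,0],[0,1,0],[0,1.5,0],[0,2,0],[0,2.5,0],[0,3,0],[0,3.5,0],[0,4,0]],"jaw":[20,20,20,20,20,20,20,20]}' 20
python3 st.py
```

```text
clock: 34.28
tool_pos: [0.5877, -0.0447, 0.082]
eef_rot: [[0.711, 0.001, -0.703], [0.703, 0.001, 0.711], [0.001, -1.0, -0.0]]
wrist_force: [-3.3, 5.8, 5.8]
finger_gap: 0.269
eff6 0.749 t 34.28 Ftool [ 1.72 -5.85  6.43] Tq [2.157 1.325 0.28 ] gap mm 23.67 xang 44.71 j6 -149.9 pos [ 0.5877 -0.0447  0.082 ]
```

```bash
python3 -m handwheel '{"slide":[[0,-0.01,0],[0,-0.015,0],[0,-0.02,0],[0,-0.025,0],[0,-0.03,0],[0,-0.035,0],[0,-0.035,0],[0,-0.035,0]],"rot":[[0,-0.8,0],[0,-1.8,0],[0,-2.8,0],[0,-3.8,0],[0,-4.8,0],[0,-5.8,0],[0,-6.8,0],[0,-7.5,0]],"jaw":[20,20,20,20,20,20,20,20]}' 20
python3 st.py
python3 -m handwheel '{"slide":[[0,0,0],[0,0,0],[0,0,0],[0,0,0],[0,0,0],[0,0.002,0],[0,0.002,0],[0,0.002,0]],"rot":[[0,0.1,0],[0,0.2,0],[0,0.3,0],[0,0.4,0],[0,0.5,0],[0,0.6,0],[0,0.7,0],[0,0.8,0]],"jaw":[20,20,20,20,20,20,20,20]}' 20
python3 st.py
```

```text
clock: 34.95
tool_pos: [0.5873, -0.0456, 0.0821]
eef_rot: [[-0.002, -0.0, -1.0], [1.0, 0.0, -0.002], [0.0, -1.0, 0.0]]
wrist_force: [-0.2, 0.7, -1.3]
finger_gap: 0.271
eff6 -0.827 t 34.95 Ftool [0.75 1.32 0.18] Tq [ 0.073  0.045 -0.102] gap mm 23.85 xang 90.1 j6 -104.4 pos [ 0.5873 -0.0456  0.0821]
clock: 35.62
tool_pos: [0.5874, -0.0455, 0.082]
eef_rot: [[0.089, -0.0, -0.996], [0.996, -0.0, 0.089], [-0.0, -1.0, 0.0]]
wrist_force: [-3.0, 1.8, 2.7]
finger_gap: 0.27
eff6 0.008 t 35.62 Ftool [ 1.49 -2.71  3.19] Tq [0.906 1.335 0.19 ] gap mm 23.78 xang 84.87 j6 -109.7 pos [ 0.5874 -0.0455  0.082 ]
```

```bash
python3 -m handwheel '{"slide":[[0,-0.01,0],[0,-0.01,0],[0,-0.01,0],[0,-0.01,0],[0,-0.01,0],[0,-0.01,0],[0,-0.01,0],[0,-0.01,0]],"rot":[[0,-0.5,0],[0,-1,0],[0,-1.5,0],[0,-2,0],[0,-2,0],[0,-2,0],[0,-2,0],[0,-2,0]],"jaw":[20,20,20,20,20,20,20,20]}' 20
python3 st.py
python3 -m handwheel '{"slide":[[0,0,0],[0,0,0],[0,0,0],[0,0,0],[0,0,0],[0,0,0],[0,0,0],[0,0,0]],"rot":[[0,0.1,0],[0,0.2,0],[0,0.3,0],[0,0.4,0],[0,0.5,0],[0,0.6,0],[0,0.7,0],[0,0.8,0]],"jaw":[20,20,20,20,20,20,20,20]}' 20
python3 st.py; python3 -c "
from h import *
snap('wrist','w13');crop('w13',160,100,200,150,4,'c16')"
```

```text
clock: 36.28
tool_pos: [0.5874, -0.0458, 0.0821]
eef_rot: [[-0.119, -0.0, -0.993], [0.993, -0.0, -0.119], [-0.0, -1.0, 0.0]]
wrist_force: [-3.2, 0.3, 0.6]
finger_gap: 0.267
eff6 -0.03 t 36.28 Ftool [ 0.72 -0.61  3.1 ] Tq [0.106 1.133 0.057] gap mm 23.46 xang 96.84 j6 -97.7 pos [ 0.5874 -0.0458  0.0821]
clock: 36.95
tool_pos: [0.5874, -0.0457, 0.0821]
eef_rot: [[-0.036, -0.0, -0.999], [0.999, -0.0, -0.036], [-0.0, -1.0, 0.0]]
wrist_force: [-3.5, 0.6, -0.2]
finger_gap: 0.272
eff6 0.158 t 36.95 Ftool [0.71 0.23 3.51] Tq [-0.115  1.302  0.035] gap mm 23.94 xang 92.06 j6 -102.5 pos [ 0.5874 -0.0457  0.0821]
```

View pics/c16.png

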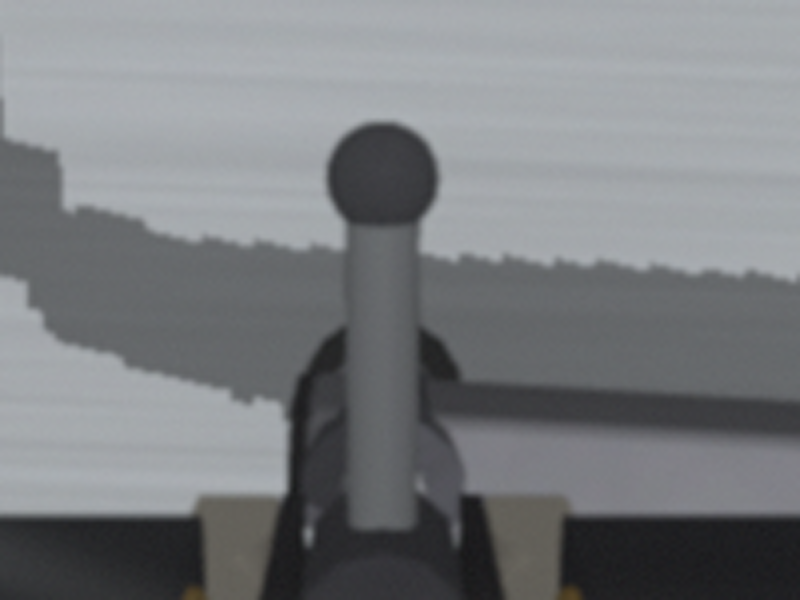

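```bash
python3 -m handwheel '{"slide":[[0,0,0],[0,0,0],[0,0,0],[0,0,0],[0,0,0],[0,0,0],[0,0,0],[0,0,0]],"rot":[[0,0.06,0],[0,0.12,0],[0,0.18,0],[0,0.24,0],[0,0.3,0],[0,0.36,0],[0,0.42,0],[0,0.48,0]],"jaw":[20,20,20,20,20,20,20,20]}' 20
python3 st.py
```

```text
clock: 37.67
tool_pos: [0.5874, -0.0456, 0.0821]
eef_rot: [[0.014, -0.0, -1.0], [1.0, 0.0, 0.014], [0.0, -1.0, 0.0]]
wrist_force: [-3.5, 0.1, -2.7]
finger_gap: 0.269
eff6 0.05 t 37.67 Ftool [0.05 2.72 3.46] Tq [0.055 1.603 0.085] gap mm 23.63 xang 89.21 j6 -105.3 pos [ 0.5874 -0.0456  0.0821]
```

```bash
python3 -m handwheel '{"slide":[[0,0,0],[0,0,0],[0,0,0],[0,0,0],[0,0,0],[0,0,0],[0,0.01,0],[0,0.01,0]],"rot":[[0,0.06,0],[0,0.12,0],[0,0.18,0],[0,0.24,0],[0,0.3,0],[0,0.36,0],[0,0.42,0],[0,0.48,0]],"jaw":[20,20,20,20,20,20,20,20]}' 20
python3 st.py
```

```text
clock: 38.33
tool_pos: [0.5874, -0.0456, 0.0821]
eef_rot: [[0.064, -0.0, -0.998], [0.998, -0.0, 0.064], [-0.0, -1.0, 0.0]]
wrist_force: [-6.2, 0.4, -0.9]
finger_gap: 0.269
eff6 -0.015 t 38.33 Ftool [-0.04  0.89  6.19] Tq [0.441 2.134 0.139] gap mm 23.63 xang 86.34 j6 -108.2 pos [ 0.5874 -0.0456  0.0821]
```

```bash
python3 -m handwheel '{"slide":[[0,0,0.01],[0,0,0.02],[0,0,0.02],[0,0,0.02],[0,0,0.02],[0,0,0.02],[0,0,0.02],[0,0,0.02]],"rot":[[0,0.04,0],[0,0.08,0],[0,0.12,0],[0,0.16,0],[0,0.2,0],[0,0.24,0],[0,0.28,0],[0,0.32,0]],"jaw":[20,20,20,20,20,20,20,20]}' 20
python3 st.py
```

```text
clock: 39.0
tool_pos: [0.5874, -0.0455, 0.0821]
eef_rot: [[0.097, 0.001, -0.995], [0.995, 0.0, 0.097], [0.0, -1.0, -0.001]]
wrist_force: [-2.0, 1.2, -2.3]
finger_gap: 0.271
eff6 -0.085 t 39.0 Ftool [1.03 2.32 2.11] Tq [0.176 0.837 0.194] gap mm 23.89 xang 84.43 j6 -110.1 pos [ 0.5874 -0.0455  0.0821]
```

```bash
python3 -m handwheel '{"slide":[[0,0,0],[0,0,0],[0,0,0],[0,-0.4,0],[0,-1,0],[0,-2,0],[0,-3,0],[0,-4,0]],"rot":[[0,0,0],[0,0,0],[0,0,0],[0,0,0],[0,0,0],[0,0,0],[0,0,0],[0,0,0]],"jaw":[45,50,55,60,60,60,60,60]}' 20
python3 d.py 0.45 -0.32 0.27 172
python3 -c "
from h import *
snap('wrist','w14')"
```

```text
clock: 39.67
tool_pos: [0.5874, -0.0457, 0.2037]
eef_rot: [[0.097, 0.001, -0.995], [0.995, -0.0, 0.097], [-0.0, -1.0, -0.001]]
wrist_force: [-0.2, 0.1, -0.3]
finger_gap: 0.598
pos [ 0.5874 -0.0457  0.2037] tool x ang 84.45 t 39.67 tilt [-0.     -1.     -0.0011]
slide [-9.544 -2.214  3.673] of dist mm 313.89096131606806
rot [ 8.0000e-03 -1.4591e+01 -8.0000e-03]
```

View pics/w14.png

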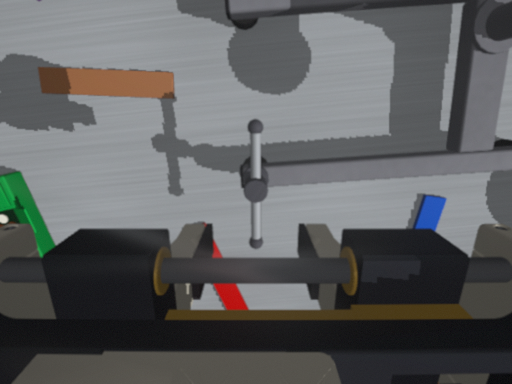

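```bash
python3 -m handwheel '{"slide":[[0,-0.8,0],[-0.4,-1.6,0.3],[-1.2,-2.4,0.7],[-2.2,-3,1.1],[-3.3,-3,1.6],[-4.4,-3,2],[-5.5,-3,2.5],[-6.5,-3,3]],"rot":[[0,0,0],[0,0,0],[0,-1,0],[0,-2,0],[0,-3,0],[0,-4,0],[0,-5,0],[0,-6,0]],"jaw":[60,60,60,60,60,60,60,60]}' 20
python3 -m handwheel '{"slide":[[-0.4,0,1],[-0.8,0,2],[-1.2,0,3],[-1.6,0,4],[-2,0,5],[-2,0,6],[-2,0,6.5],[-2,0,6.5]],"rot":[[0,0,0],[0,0,0],[0,0,0],[0,0,0],[0,0,0],[0,0,0],[0,0,0],[0,0,0]],"jaw":[60,60,60,60,60,60,60,60]}' 20
python3 -c "
from h import *
snap('top','t15');snap('side','s15');crop('t15',150,110,190,150,4.2,'c17')
crop('s15',185,160,130,130,4.5,'c18')"
```

```text
clock: 40.38
tool_pos: [0.478, -0.2325, 0.2926]
eef_rot: [[-0.511, 0.002, -0.859], [0.859, -0.001, -0.511], [-0.002, -1.0, -0.002]]
wrist_force: [0.8, -0.2, -0.1]
finger_gap: 0.599
clock: 41.05
tool_pos: [0.3388, -0.3831, 0.2925]
eef_rot: [[-0.504, 0.001, -0.863], [0.863, -0.001, -0.504], [-0.001, -1.0, -0.0]]
wrist_force: [-0.2, 0.8, -0.6]
finger_gap: 0.602
```

View pics/t15.png

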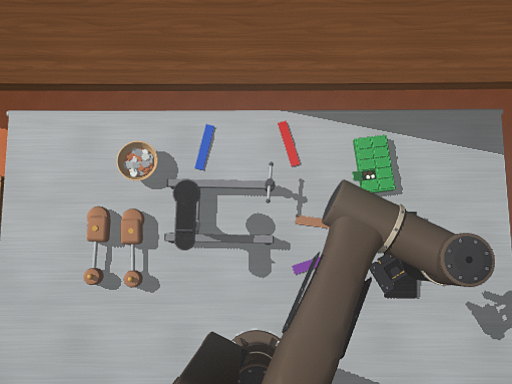

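View pics/c17.png

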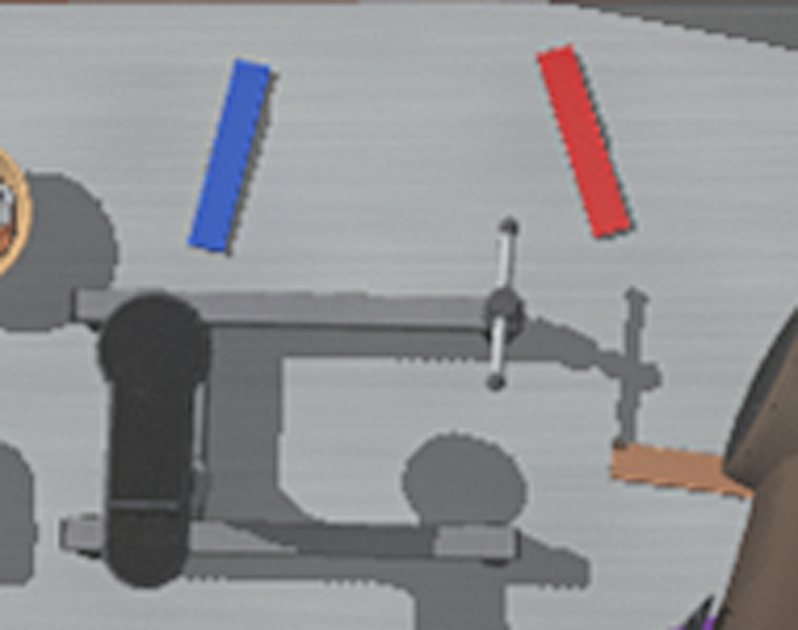

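View pics/c18.png

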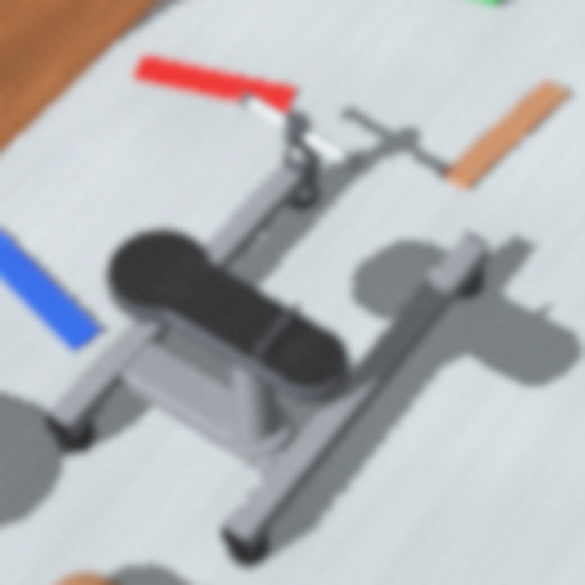

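Run:
```python
from h import *
c=lambda x,y:(150+x/4.2,110+y/4.2)
s=lambda x,y:(185+x/4.5,160+y/4.5)
for a,b,n in [((509,226),(247,98),'ball far'),((496,381),(350,160),'ball near')]:
    x,e=tri([ray('top',c(*a)),ray('side',s(*b))]);print(n,x.round(4),np.round(e,4))
cmp=cv2.absdiff(cv2.imread('pics/t15.png'),cv2.imread('pics/top0.png')).max(2)
m=(cmp>40)[:, :250]; print('changed px left part',m.sum(), np.argwhere(m)[:10].tolist())
print(atz('top',c(612,460),.007),atz('top',c(517,540),.051))
```

```text
ball far [ 0.6465 -0.0534  0.0911] [0.0004 0.0004]
ball near [ 0.5269 -0.0419  0.0924] [0.0005 0.0005]
changed px left part 1756 [[309, 249], [310, 247], [310, 248], [310, 249], [311, 245], [311, 246], [311, 247], [311, 248], [311, 249], [312, 243]]
[ 0.47329192 -0.13648575  0.007     ] [ 0.4079049  -0.05835819  0.051     ]
```

```bash
python3 -c "
from workcell import env
print(env.job_done(), env.state()['clock'])"
```

```text
the job is handed in; nothing more can be done
the job is handed in; nothing more can be done
```

The strip is out and the levelling screw is down on the counter, so the stand should now bear on all four feet. I handed the job in with the robot's clock at about 41 s.

**Strip:** I gripped the cedar strip by its outer end and drew it straight out flat. It now lies flat on the counter, with its nearest end about 10 cm from the stand. I left the blue, red and purple look-alikes alone.

**Screw:** I turned the T-bar about 653° clockwise net, which is about 10.9 mm of travel. Contact showed as the turning torque rising from about 0.05 to 0.19 N m.

**Overshoot, put right:** I first turned 20–40° past contact, which briefly jacked the foot by up to about 0.6 mm. I backed off until the screw turned freely, then came down again in 2–3° steps and stopped 2–4° past contact (under 0.1 mm).

**Last checks:**
- **Bar height:** triangulated at 91–92 mm, against 92 mm expected with the pad on the counter. The calibration is only good to about 2 mm, so the torque is the finer evidence of contact.
- **Stand and other items:** the stand and everything else I could see are where they were in the first picture. The arm hid part of the organizer, the boot jack and the purple strip in that last view. The side picture taken then was cropped to the stand.
- **Readings that disagreed:** single torque readings scattered by about ±0.04 N m, so I repeated the approach to contact before accepting it.

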